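Hang rinsed lint filters to dry and scrap the torn one

TASK

Hang the two sound lint filters from the draining rack over the drying bar under the wire shelf, beside the one already there: each straddling the bar with its spine resting on it, hanging level, and touching no other filter. Lower them onto the bar rather than dropping them. Put the torn filter into the green scrap crate, and leave everything else where it is.

Things in the scene. Friction and masses are not known exactly. Their poses are not given: they have to be found in the camera images.
- filter_a: Sound dryer lint filter, loose, standing like a tent on the draining rack: a rigid inverted white trough, 110 mm long (y), 120 mm tall with its tab, 79 mm wide at the foot. Flat spine on top; two leaves with whole black mesh slope down and outward. Origin: middle of its underside, level with the leaves' bottom edges; z up, y along the spine. About 0.13 kg. A half turn about z changes nothing.
- filter_a_spine (a point): Middle of the underside of filter_a's spine, 77 mm above its origin, axes as the filter's. Spine: 36 mm wide (x), 110 mm long (y), 6 mm thick (its top at 83 mm). Leaves: 110 mm long, 80 mm deep, 4 mm thick, each 15 degrees off upright; inside gap between them 26 mm at the spine, 67 mm at the open bottom.
- filter_a_tab (a point): Point on filter_a's blue pull tab, on its centre line, 103 mm above the origin; axes as the filter's. The tab stands on the middle of the spine, 14 mm thick (x), 36 mm wide (y), from 83 to 120 mm above the origin. Pinched across its 36 mm width (y), the tool may lean any way about y.
- filter_b: Second sound lint filter, the same as filter_a in every way.
- filter_b_spine (a point): Middle of the underside of filter_b's spine; axes as the filter's.
- filter_b_tab (a point): The same point on filter_b's blue pull tab.
- torn: Torn lint filter, loose, standing on the draining rack: same shape, size, mass, frame, tab and axes as filter_a, but the black mesh of both leaves is torn open, leaving a large hole in each with ragged strips round it.
- torn_spine (a point): Middle of the underside of the torn filter's spine; axes as the filter's.
- torn_tab (a point): The same point on the torn filter's blue pull tab.
- hung: Sound lint filter, the same shape, already hanging over the bar near its middle, loose. It stays there.
- hung_spine (a point): Middle of the underside of the spine of the filter already on the bar; axes as the filter's.
- rack: White wire shelf on two end frames with a steel hang bar below its front edge; fixed. Origin on the counter under the middle of the bar; x away from the robot, y along the bar, z up. The wire shelf reaches from x = 12 to 188 mm, underside at z = 397 mm, so an upright tool above the bar strikes it: come in from the front, tilted. Uprights at x = 130 mm, y = +-245 mm.
- bar_mid (a point): Middle of the hang bar's axis, 170 mm above the counter; axes as the rack's. The bar is 20 mm thick (top at 180 mm), with 470 mm free between its end brackets (y = -235 to 235 mm), which join it from behind (+x) only.
- crate: Green open scrap crate, fixed, 180 mm (x) by 160 mm (y) outside, 110 mm tall, walls and floor 5 mm. Origin: middle of the underside; z up. Stands at the left or the right of the filters.
- tub: White detergent tub with blue lid, 136 mm diameter, 150 mm tall, 1.4 kg, on the side where the crate is not; bystander. Origin: middle of the underside.
- softener: Blue bottle with white cap, 44 mm diameter, 90 mm tall, standing on the back edge of the draining rack, between filters; bystander. Origin: middle of the underside.
- remover: Yellow bottle with red cap, 44 mm diameter, 90 mm tall, standing on the back edge of the draining rack, between filters; bystander. Origin: middle of the underside.
- cup: Orange dosing cup, 48 mm diameter, 55 mm tall, standing on the draining rack between filters; bystander. Origin: middle of the underside.
- brush: Lint brush lying bristles down on the counter under the wire shelf behind the bar, 150 mm long (x, handle at -x), 36 mm wide, 31 mm tall; bystander. Origin: on the counter under its middle.
- sheets: Orange box of dryer sheets, 70 x 130 x 55 mm, lying flat under the wire shelf behind the bar; bystander. Origin: middle of the underside.
- drainer: Slatted steel draining rack, fixed, 190 mm deep (x), 590 mm long (y), its flat top 100 mm above the counter; the loose filters, the two bottles and the cup stand on it. Origin: on the counter under its middle; x away from the robot, z up.
Not all that is in view belongs to the job. Leave any pink or red look-alike of the hung alone.

How it is judged:
By the outcome, as a careful person would: the job done as asked, in the order asked, and still so for the second after the job is handed in, with the robot touching nothing.
It also fails if it takes over 72 s, if anything falls off the work surface, if the arm or the gripper's body presses on something with over 40 N, if the wrist force passes 120 N, or if a joint passes its speed limit or range.

ROBOT

A 7-joint arm with a two-finger parallel gripper is mounted at the origin on the work surface. World frame = base frame: x ahead of the robot, y to its left, z up, the work surface at z = 0. Lengths are in m, angles in rad, forces in N, time in s.
With the tool pointing down it reaches from about 0.425 to 0.925 m from the base axis. Payload 6.8 kg.
Tool frame: the origin (TCP) lies midway between the tips of the shut fingers; the grasp point (between the pads) lies 19 mm behind it (robot.grasp_offset is the distance from the TCP to the grasp point, in m); z points along the fingers, y is the direction in which the jaws open and shut (so a half turn about z gives the same grasp; the last joint's range is limited). The gripper opens to 85 mm and grips with 20 to 120 N. Pads are 22 mm wide; open, the fingers measure 114 mm over their backs; the gripper's body (76 mm by 85 mm) begins 54 mm behind the grasp point. The pads swing forward as they close: fully open they stand 13 mm farther back than shut.
Start: joints at [1.088, 0.477, 0.022, 1.555, -0.011, 1.109, -0.083], TCP at [0.247, -0.628, 0.231] pointing down, gripper open.
Joint ranges: [-2.96, 2.96], [-0.34, 2.1], [-1.41, 1.46], [0.24, 2.44], [-1.37, 4.51], [0.17, 1.92], [-2.96, 2.96]. Speed limits (rad/s): [2.39, 2.39, 3.14, 3.14, 3.14, 3.14, 3.14].

INTERFACE

Orientations are given as a 3x3 rotation matrix whose columns are the frame's x, y, z axes.
In Python, from plant import robot gives the robot as it stands.
- The arm moves only by the tool step_arm, never from a script. Its argument "moves" is text: rows parted by semicolons, each of 5 numbers parted by spaces: the finger opening in mm, from 0 to 85.4, then the shift along the tool's x, y, z in units of 0.05 m (1.0 is 0.05 m), then the turn about the tool's z in units of 0.15 rad (1.0 is 0.15 rad). In form: grip dx dy dz roll; .... A call has exactly 8 rows; each row shifts and turns the pose as measured when the row begins, along the tool's axes as they then stand; what a row does not reach is not made up. A row lasts 1/10 s, in which the tool goes at most 50 mm and 8.59 degrees, less where a joint would pass 70% of its speed; a pose out of reach is approached as far as the arm can. A call with a number of a shift or a turn outside -1 to 1 is refused whole. A call with a gripper value outside its range is refused whole. The fingers move at their own pace and stop on an object; "newtons" is the grip in N (left out, the last holds). Time passes only in rows, so rows that do not move let the fingers close, or fill a call up. It gives the time, the measured TCP pose, the force and the opening at its end, in the units of the state.
- robot.observe(): the state, without advancing time (a new reading comes with each control period).
- robot.snapshot(name): name is "scene" or "top" or "wrist"; returns a dict with "frame" (384x512x3 uint8, red, green, blue), "fx", "fy", "cx", "cy" (pixels), "position" and "orientation" of the camera in the world; the wrist camera has in their place "hand_eye" (4x4, takes a point from camera to tool coordinates, whose origin is the TCP and whose axes are the flange's). Camera axes: x right, y up, looking along -z (the intrinsics and any distortion apply to the point x, -y, -z); pixel columns grow to the right and rows downward; lengths in m; the calibration is good to about 2 mm. A picture is of the moment at which its call begins: read the wrist's pose just before it. There is no depth.
- robot.hand_in(): hands the job in, once; it reports no verdict.
The state is a dict: "t": time; "q": joint angles; "qvel": joint speeds; "effort": joint torques, N m; "eef_pos": TCP position; "eef_rot": TCP orientation; "contact_force": force on the tool from outside, world axes, zero at the start; "ft_torque": the same for the moment, N m; "grip_width": finger opening in m.
Only numpy, scipy, OpenCV 4.12 (cv2) and the standard library are available. Lean on these libraries where they do the work, as an engineer would, in place of code of your own. Each camera call takes 0.05 s, during which the arm holds its last target.

## Working session

There is one attempt and no reset: what is moved stays moved. The work goes in short steps, Python scripts to look and compute and a tool call to move; the robot and the scene stay as the last step left them, time stands still between calls to the robot, and variables do not carry over. Pictures are saved under pics/ and viewed, and the job is handed in when it is done.

Besides the shell and the picture viewer there is one more tool, called after "Request:" as name(argument=value, ...) on one line, values as JSON. step_arm: Moves the arm, as the interface text tells. Its arguments: {"type":"object","properties":{"moves":{"type":"string"},"newtons":{"type":"number"}},"required":["moves"]}

```bash
ls; mkdir -p pics
python3 - <<'E'
from plant import robot
import cv2,json
o=robot.observe()
print({k:o[k] for k in ('t','q','eef_pos','eef_rot','contact_force','grip_width')})
for n in ('scene','top','wrist'):
    s=robot.snapshot(n)
    cv2.imwrite(f'pics/{n}0.png',s['frame'][:,:,::-1])
    print(n,{k:v for k,v in s.items() if k!='frame'})
print(robot.grasp_offset)
E
```

```text
pics
{'t': 0.0, 'q': array([ 1.08790383,  0.47782517,  0.02232728,  1.5564474 , -0.01147395,
        1.10932118, -0.08309334]), 'eef_pos': array([ 0.24687008, -0.62759231,  0.2303104 ]), 'eef_rot': array([[ 9.30564872e-01,  3.66126112e-01, -8.30194136e-04],
       [ 3.66127020e-01, -9.30563371e-01,  1.67893266e-03],
       [-1.57847166e-04, -1.86631226e-03, -9.99998246e-01]]), 'contact_force': array([0.668779  , 0.19671936, 0.64491232]), 'grip_width': 0.08580978673417049}
scene {'fx': 378.92348667308676, 'fy': 378.92348667308676, 'cx': 254.0150193466994, 'cy': 191.0816209795514, 'position': array([ 0.50163167, -0.3737916 ,  1.30986471]), 'orientation': array([[ 0.99996826,  0.00352993, -0.00714244],
       [-0.00556705,  0.95089774, -0.30945516],
       [ 0.00569937,  0.3094851 ,  0.95088721]])}
top {'fx': 492.6042038059403, 'fy': 492.6042038059403, 'cx': 252.61164555783017, 'cy': 190.01783093557094, 'position': array([0.42033859, 0.00375517, 1.38239536]), 'orientation': array([[-3.69927555e-04,  9.97921533e-01, -6.44397162e-02],
       [-9.99954967e-01, -9.80223716e-04, -9.43944966e-03],
       [-9.48299542e-03,  6.44333224e-02,  9.97876956e-01]])}
wrist {'fx': 297.35455584932504, 'fy': 297.35455584932504, 'cx': 254.49392884698744, 'cy': 191.92121084545346, 'hand_eye': array([[ 4.82085433e-04,  9.62792077e-01,  2.70242823e-01,
         6.80486244e-02],
       [ 9.99999541e-01, -2.40439197e-04, -9.27285525e-04,
         5.48855485e-04],
       [-8.27806190e-04,  2.70243146e-01, -9.62791752e-01,
        -1.42600859e-01],
       [ 0.00000000e+00,  0.00000000e+00,  0.00000000e+00,
         1.00000000e+00]])}
0.0187
```

View pics/scene0.png

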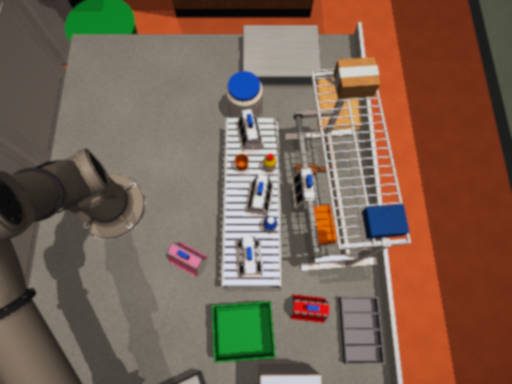

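View pics/top0.png

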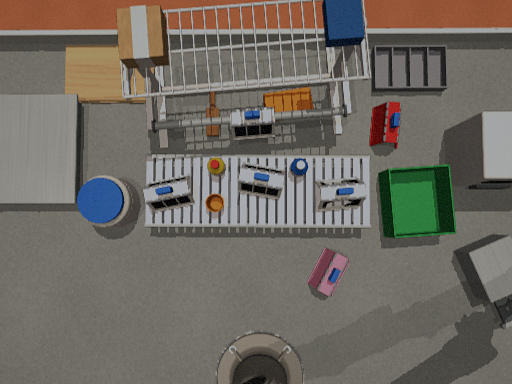

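View pics/wrist0.png

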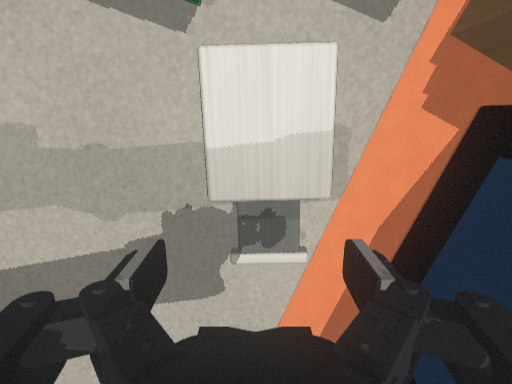

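```bash
cat > h.py <<'E'
import numpy as np,cv2
from plant import robot
def ray(s,u,v):
    d=np.array([(u-s['cx'])/s['fx'],-(v-s['cy'])/s['fy'],-1.0]); return s['orientation']@d
def onz(s,u,v,z):
    d=ray(s,u,v);p=np.array(s['position']);return p+d*(z-p[2])/d[2]
def proj(s,P):
    c=s['orientation'].T@(np.array(P)-s['position']);return s['cx']+s['fx']*c[0]/-c[2], s['cy']-s['fy']*c[1]/-c[2]
def snap(n,name=None):
    s=robot.snapshot(n)
    if name: cv2.imwrite(f'pics/{name}.png',s['frame'][:,:,::-1])
    return s
def crop(s,x0,y0,x1,y1,k,name):
    cv2.imwrite(f'pics/{name}.png',cv2.resize(np.ascontiguousarray(s['frame'][y0:y1,x0:x1,::-1]),None,fx=k,fy=k,interpolation=cv2.INTER_CUBIC))
def blobs(s,lo,hi,amin=15):
    m=cv2.inRange(cv2.cvtColor(s['frame'],cv2.COLOR_RGB2HSV),lo,hi)
    n,l,st,c=cv2.connectedComponentsWithStats(m)
    out=[]
    for i in range(1,n):
        if st[i,4]>=amin:
            r=cv2.minAreaRect(np.argwhere(l==i)[:,::-1].astype(np.float32))
            out.append((c[i].round(1),st[i,4],np.round(r[1],1),round(r[2],1)))
    return out
E
python3 - <<'E'
from h import *
s=snap('top');crop(s,130,90,390,250,3,'topc')
for b in blobs(s,(105,120,60),(125,255,255)):print(b, onz(s,*b[0],0.22).round(3))
c=snap('scene');crop(c,215,95,330,285,4,'scc')
for b in blobs(c,(105,120,60),(125,255,255)):print(b, onz(c,*b[0],0.22).round(3))
E
```

```text
(array([344.2,  18.9]), np.int32(1383), array([39.9, 36. ]), 85.2) [ 0.909 -0.207  0.22 ]
(array([251.8, 114.4]), np.int32(105), array([ 7.9, 14. ]), 84.3) [0.676 0.017 0.22 ]
(array([394.9, 119.2]), np.int32(94), array([ 7.8, 13.2]), 5.7) [ 0.664 -0.324  0.22 ]
(array([298.4, 167.2]), np.int32(145), array([15., 16.]), 90.0) [ 0.549 -0.094  0.22 ]
(array([261.2, 176.6]), np.int32(90), array([14.3,  6.2]), 9.5) [ 0.527 -0.006  0.22 ]
(array([ 99.6, 200.1]), np.int32(1640), array([44., 45.]), 90.0) [0.472 0.377 0.22 ]
(array([163.4, 190.1]), np.int32(93), array([ 6.1, 16.5]), 78.7) [0.495 0.226 0.22 ]
(array([345.2, 190.8]), np.int32(84), array([ 5.6, 14.2]), 83.7) [ 0.493 -0.204  0.22 ]
(array([333.8, 275.2]), np.int32(91), array([ 6.7, 13. ]), 26.6) [ 0.296 -0.175  0.22 ]
(array([243.5,  85.2]), np.int32(729), array([28., 31.]), 90.0) [0.477 0.351 0.22 ]
(array([249.5, 120.2]), np.int32(39), array([11.,  3.]), 90.0) [0.497 0.221 0.22 ]
(array([309. , 180.2]), np.int32(53), array([11.,  4.]), 90.0) [0.678 0.015 0.22 ]
(array([260. , 187.8]), np.int32(45), array([11.,  4.]), 90.0) [ 0.528 -0.009  0.22 ]
(array([386.5, 220.4]), np.int32(1092), array([29.6, 39.4]), 85.2) [ 0.901 -0.112  0.22 ]
(array([269.5, 225.3]), np.int32(61), array([11.9,  8.6]), 5.7) [ 0.555 -0.125  0.22 ]
(array([248.7, 252.8]), np.int32(48), array([11.,  4.]), 90.0) [ 0.494 -0.205  0.22 ]
(array([182.5, 254.2]), np.int32(42), array([10.7,  4. ]), 26.6) [ 0.304 -0.209  0.22 ]
(array([312.1, 307.5]), np.int32(41), array([11.,  3.]), 0.0) [ 0.668 -0.357  0.22 ]
```

View pics/topc.png

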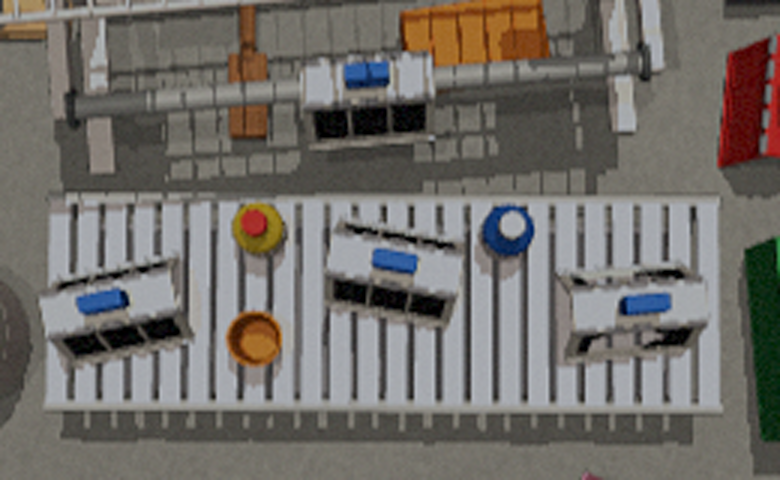

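Run:
```python
import cv2
im=cv2.imread('pics/scc.png');print(im.shape);cv2.imwrite('pics/scc2.png',cv2.resize(im,None,fx=.78,fy=.78))
```

```text
(760, 460, 3)
```

View pics/scc2.png

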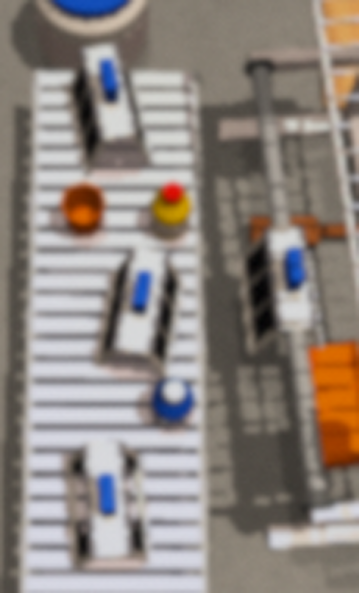

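Request:
step_arm(moves="85 0 0 -1 1; 85 0 0 -1 1; 85 0 -0.5 -1 0; 85 0 -1 -0.5 0; 85 0 -1 -0.5 0; 85 0 -1 -0.5 0; 85 0 -1 -0.5 0; 85 0 -1 0 0", newtons=40)

```text
t: 1.05
eef_pos: [0.23, -0.3773, 0.469]
eef_rot: [[0.998, 0.059, -0.003], [0.059, -0.998, 0.006], [-0.003, -0.006, -1.0]]
contact_force: [0.5, -0.4, 0.4]
grip_width: 0.0849
```

Run:
```python
from h import *
s=snap('top');
for p in ((154,125),(345,110.7)): print('bar',onz(s,*p,0.18))
# spine corners left/mid/right/hung  crop/3+off
for n,z,c in (('left',.183,[(45,310),(172,275),(185,318),(55,333)]),('hung',.186,[(303,70),(425,55),(432,95),(305,108)])):
    P=[onz(s,130+a/3,90+b/3,z)[:2].round(3) for a,b in c];print(n,P)
for n,z,p in (('softcap',.19,(511/3+130,223/3+90)),('rem',.19,(255/3+130,222/3+90)),('cup',.155,(254/3+130,335/3+90)),('tub',.15,(99.6,200.1)),('crate',.11,(417,201))): print(n,onz(s,*p,z).round(3))
print(robot.observe()['q'])
```

```text
bar [0.65927439 0.25883452 0.18      ]
bar [ 0.69387344 -0.2129073   0.18      ]
left [array([0.49 , 0.278]), array([0.518, 0.175]), array([0.483, 0.164]), array([0.471, 0.27 ])]
hung [array([0.687, 0.068]), array([ 0.699, -0.032]), array([ 0.666, -0.037]), array([0.655, 0.066])]
softcap [ 0.56  -0.101  0.19 ]
rem [0.561 0.107 0.19 ]
cup [0.471 0.11  0.155]
tub [0.475 0.4   0.15 ]
crate [ 0.474 -0.408  0.11 ]
[ 0.87805863 -0.06802819 -0.00455014  1.70669826 -0.00368376  1.51299696
 -0.63247378]
```

Request:
step_arm(moves="85 0.6 -0.7 -0.35 0.2; 85 0.6 -0.7 -0.35 0; 85 0.6 -0.7 -0.35 0; 85 0.6 -0.7 -0.35 0; 85 0.6 -0.7 -0.35 0; 85 0.6 -0.7 -0.35 0; 85 0.6 -0.7 -0.35 0; 85 0.6 -0.7 -0.35 0")

```text
t: 1.9
eef_pos: [0.4543, -0.0822, 0.6103]
eef_rot: [[1.0, 0.021, -0.003], [0.021, -1.0, 0.007], [-0.003, -0.007, -1.0]]
contact_force: [1.5, -0.7, 0.4]
grip_width: 0.0851
```

Request:
step_arm(moves="85 0.6 -0.7 -0.35 0; 85 0.6 -0.7 -0.35 0; 85 0.4 -0.6 -0.5 0; 85 0.3 -0.4 -0.8 0; 85 0 0 -1 0; 85 0 0 -1 0; 85 0 0 -1 0; 85 0 0 -1 0")

```text
t: 2.7
eef_pos: [0.5266, -0.0012, 0.6719]
eef_rot: [[0.999, 0.024, 0.03], [0.024, -1.0, -0.001], [0.03, 0.001, -1.0]]
contact_force: [-0.0, 0.7, -0.7]
grip_width: 0.0851
```

Run:
```python
from h import *
o=robot.observe();print(o['q'].round(3),o['eef_pos'],o['eef_rot'].round(3))
```

```text
[-0.653  0.137  0.669  1.088 -0.09   1.914 -1.568] [ 0.52661453 -0.00118397  0.67193187] [[ 0.999  0.024  0.03 ]
 [ 0.024 -1.    -0.001]
 [ 0.03   0.001 -1.   ]]
```

Request:
step_arm(moves="85 0 0 -1 0; 85 0 0 -1 0; 85 0 0 -1 0; 85 0 0 -1 0; 85 1 0 0 0; 85 1 0 0 0; 85 1 0 0 0; 85 1 0 0 0")

```text
t: 3.5
eef_pos: [0.5951, 0.0245, 0.7526]
eef_rot: [[0.974, 0.044, 0.221], [0.049, -0.999, -0.017], [0.22, 0.027, -0.975]]
contact_force: [-0.8, 3.2, 1.1]
grip_width: 0.0852
```

Run:
```python
from h import *
o=robot.observe();print(o['q'].round(3),o['eef_pos'],o['eef_rot'].round(3))
```

```text
[-0.557  0.241  0.611  0.799 -0.134  1.916 -1.559] [0.59507407 0.02445858 0.75256211] [[ 0.974  0.044  0.221]
 [ 0.049 -0.999 -0.017]
 [ 0.22   0.027 -0.975]]
```

Request:
step_arm(moves="85 0.7 -0.3 -0.7 0; 85 0.7 -0.3 -0.7 0; 85 0.7 -0.3 -0.7 0; 85 0.7 -0.3 -0.7 0; 85 0.7 -0.3 -0.7 0; 85 0.7 -0.3 -0.7 0; 85 0.7 -0.3 -0.7 0; 85 0.7 -0.3 -0.7 0")

```text
t: 4.3
eef_pos: [0.6795, 0.1347, 0.8551]
eef_rot: [[0.869, 0.045, 0.492], [0.044, -0.999, 0.014], [0.492, 0.01, -0.87]]
contact_force: [-0.0, -1.4, 0.4]
grip_width: 0.0844
```

Run:
```python
from h import *
o=robot.observe();print(o['q'].round(3),o['eef_pos'],o['eef_rot'].round(3))
```

```text
[-0.519  0.446  0.651  0.313 -0.302  1.915 -1.693] [0.67949151 0.13470072 0.85508847] [[ 0.869  0.045  0.492]
 [ 0.044 -0.999  0.014]
 [ 0.492  0.01  -0.87 ]]
```

Request:
step_arm(moves="85 0.7 -0.5 -0.7 0; 85 0.7 -0.5 -0.7 0; 85 0.7 -0.5 -0.7 0; 85 0.7 -0.5 -0.7 0; 85 0.7 -0.5 -0.7 0; 85 0.7 -0.5 -0.7 0; 85 0 0 0 0; 85 0 0 0 0")

```text
t: 5.1
eef_pos: [0.6295, 0.2366, 0.92]
eef_rot: [[0.786, 0.079, 0.613], [0.05, -0.997, 0.065], [0.617, -0.021, -0.787]]
contact_force: [-0.1, -0.1, 0.6]
grip_width: 0.085
```

Run:
```python
from h import *
o=robot.observe();print(o['q'].round(3),o['eef_pos'],o['eef_rot'].round(4))
```

```text
[-0.777  0.489  1.431  0.242 -0.896  1.914 -1.728] [0.62946685 0.23656118 0.92004075] [[ 0.7857  0.0793  0.6134]
 [ 0.0497 -0.9966  0.0653]
 [ 0.6166 -0.0208 -0.787 ]]
```

```bash
cat > fk.py <<'E'
import numpy as np, itertools
from scipy.optimize import least_squares
from scipy.spatial.transform import Rotation as R
D=[([1.08790383,0.47782517,0.02232728,1.5564474,-0.01147395,1.10932118,-0.08309334],[.24687,-.62759,.23031],[[.930565,.366126,-.00083],[.366127,-.930563,.001679],[-.000158,-.001866,-.999998]]),
([0.87805863,-0.06802819,-0.00455014,1.70669826,-0.00368376,1.51299696,-0.63247378],[.23,-.3773,.469],[[.998,.059,-.003],[.059,-.998,.006],[-.003,-.006,-1]]),
([-0.653,0.137,0.669,1.088,-0.09,1.914,-1.568],[.52661,-.00118,.67193],[[.999,.024,.03],[.024,-1,-.001],[.03,.001,-1]]),
([-.557,.241,.611,.799,-.134,1.916,-1.559],[.59507,.02446,.75256],[[.974,.044,.221],[.049,-.999,-.017],[.22,.027,-.975]]),
([-.519,.446,.651,.313,-.302,1.915,-1.693],[.67949,.13470,.85509],[[.869,.045,.492],[.044,-.999,.014],[.492,.01,-.87]]),
([-.777,.489,1.431,.242,-.896,1.914,-1.728],[.62947,.23656,.92004],[[.7857,.0793,.6134],[.0497,-.9966,.0653],[.6166,-.0208,-.787]])]
def fk(p,q,s):
    h,L1,L2,d,yb,yt,a,b=p
    ry=lambda t:R.from_euler('y',t); rz=lambda t:R.from_euler('z',t)
    T=rz(yb+s[0]*q[0])*ry(q[1]); P=np.array([0,0,h])+T.apply([a,0,L1])
    T=T*rz(s[1]*q[2])*ry(q[3]); P=P+T.apply([b,0,L2])
    T=T*rz(s[2]*q[4])*ry(q[5]); P=P+T.apply([0,0,d])
    T=T*rz(s[3]*q[6]+yt)
    return P,T
def res(p,s):
    r=[]
    for q,P,M in D:
        a,T=fk(p,q,s); r+=list(a-P)+list(0.3*(T.as_matrix()-np.array(M)).ravel())
    return np.array(r)
if __name__=='__main__':
    best=[]
    for s in itertools.product((1,-1),repeat=4):
      for yb in (0,-2.3,2):
        for yt in (0,1.57,3.14):
          o=least_squares(res,[.3,.53,.48,.25,yb,yt,0,0],args=(s,)); best.append((o.cost,s,o.x.round(4)))
    best.sort(key=lambda t:t[0])
    for b in best[:4]:print(b)
E
python3 fk.py
```

```text
(np.float64(0.001154119093349181), (-1, -1, -1, -1), array([ 0.2564,  0.5455,  0.4869,  0.2966, -0.0881,  1.4891, -0.0037,
        0.0028]))
(np.float64(0.0011541190933491976), (-1, -1, -1, -1), array([ 0.2564,  0.5455,  0.4869,  0.2966, -0.0881,  1.4891, -0.0037,
        0.0028]))
(np.float64(0.0011541190933508662), (-1, -1, -1, -1), array([ 0.2564,  0.5455,  0.4869,  0.2966, -0.0881,  1.4891, -0.0037,
        0.0028]))
(np.float64(0.0011541190933512285), (-1, -1, -1, -1), array([ 0.2564,  0.5455,  0.4869,  0.2966, -0.0881,  1.4891, -0.0037,
        0.0028]))
```

```bash
cat > feas.py <<'E'
from fk import *
p=[0.2564,0.5455,0.4869,0.2966,-0.0881,1.4891,-0.0037,0.0028]; s=(-1,)*4
lo=np.array([-2.96,-.34,-1.41,.24,-1.37,.17,-2.96]);hi=np.array([2.96,2.1,1.46,2.44,4.51,1.92,2.96])
def ik(P,M,n=12,q0=None):
    rng=np.random.default_rng(0);best=None
    for i in range(n):
        x0=rng.uniform(lo,hi) if i or q0 is None else q0
        def f(q):
            a,T=fk(p,q,s);return np.r_[(a-P)*3,(T.inv()*R.from_matrix(M)).as_rotvec()]
        o=least_squares(f,x0,bounds=(lo,hi))
        if best is None or o.cost<best.cost: best=o
        if best.cost<1e-6: break
    return best
def pose(th,yaw=4.5,flip=False):
    z=np.array([np.sin(th),0,-np.cos(th)]);x=np.array([np.cos(th),0,np.sin(th)]);y=np.cross(z,x)
    M=np.c_[x,y,z]
    if flip: M=M@np.diag([-1,-1,1])
    return R.from_euler('z',np.radians(yaw)).as_matrix()@M
if __name__=='__main__':
    for th in (0,20,25,30,38,45):
        M=pose(np.radians(th))
        out=[]
        for g in ((.496,.224,.205),(.5275,-.007,.205),(.494,-.205,.205),(.474,-.41,.12),(.667,.15,.208),(.687,-.13,.208)):
            P=np.array(g)+.0187*M[:,2]
            b=ik(P,M);out.append((round(b.cost,6),b.x.round(2)))
        print(th,[o[0] for o in out]); 
        if th in(30,38):
            for o in out:print(o[1])
E
python3 feas.py
```

```text
0 [np.float64(0.0), np.float64(0.0), np.float64(0.0), np.float64(0.0), np.float64(0.0), np.float64(0.0)]
20 [np.float64(0.0), np.float64(0.0), np.float64(0.0), np.float64(0.0), np.float64(0.0), np.float64(0.0)]
25 [np.float64(0.0), np.float64(0.0), np.float64(0.0), np.float64(0.0), np.float64(0.0), np.float64(0.0)]
30 [np.float64(0.0), np.float64(0.0), np.float64(0.0), np.float64(0.0), np.float64(0.0), np.float64(0.0)]
[ 0.15  0.22 -0.85  2.22  0.98  0.49 -2.96]
[ 1.17  0.39 -1.41  2.28  1.02  0.43 -2.48]
[ 1.61  0.5  -1.41  2.22  0.65  0.41 -1.69]
[ 1.72  0.99 -1.35  2.02  1.06  0.63 -1.59]
[ 0.46  0.57 -1.06  1.95  1.16  0.66 -2.77]
[ 1.08  0.84 -1.38  1.9   1.22  0.76 -2.29]
38 [np.float64(0.0), np.float64(0.0), np.float64(0.0), np.float64(0.0), np.float64(0.0), np.float64(0.0)]
[-1.46  0.21  0.87  2.3   0.87  0.17 -2.96]
[ 1.12  0.26 -1.27  2.36  1.39  0.18 -2.87]
[ 1.62  0.4  -1.3   2.29  0.11  0.17 -1.13]
[ 1.79  1.04 -1.35  2.07  1.12  0.49 -1.59]
[ 0.15  0.39 -0.61  2.03  1.26  0.35 -2.96]
[ 1.07  0.69 -1.21  1.99  1.27  0.44 -2.39]
45 [np.float64(0.0), np.float64(0.0), np.float64(3.9e-05), np.float64(0.0), np.float64(1e-06), np.float64(0.0)]
```

Request:
step_arm(moves="85 -0.75 0 0.48 -0.1; 85 -0.75 0 0.48 0; 85 -0.75 0 0.48 0; 85 -0.75 0 0.48 0; 85 -0.75 0 0.48 0; 85 -0.75 0 0.48 0; 85 -0.75 0 0.48 0; 85 -0.75 0 0.48 0")

```text
t: 5.9
eef_pos: [0.565, 0.2111, 0.7987]
eef_rot: [[0.796, -0.021, 0.605], [-0.074, -0.995, 0.063], [0.601, -0.094, -0.794]]
contact_force: [1.7, -1.4, -1.6]
grip_width: 0.0853
```

```bash
cat > st.py <<'E'
from h import *
import sys
o=robot.observe();R_=o['eef_rot'];P=o['eef_pos'];G=P-robot.grasp_offset*R_[:,2]
print('t',round(o['t'],2),'q',o['q'].round(2),'P',P.round(4),'G',G.round(4));print(R_.round(4).tolist(),'F',np.round(o['contact_force'],1),'w',round(o['grip_width'],4))
z=R_[:,2];y=-R_[:,1]
print('tilt %.1f az %.1f  jaw yaw %.2f  jaw updeg %.2f'%(np.degrees(np.arccos(-z[2])),np.degrees(np.arctan2(z[1],z[0])),np.degrees(np.arctan2(-y[0],y[1])),np.degrees(np.arcsin(y[2]))))
if len(sys.argv)>3:
    d=np.array(list(map(float,sys.argv[1:4])))-G
    print('d',d.round(4),'units to put grasp there (xyz tool):',(R_.T@d/.05).round(2))
E
python3 st.py .45 .224 .30
```

```text
t 5.9 q [-1.88 -0.17  1.01  1.12  0.56  1.57 -2.3 ] P [0.565  0.2111 0.7987] G [0.5537 0.2099 0.8136]
[[0.7961, -0.0207, 0.6048], [-0.0735, -0.9953, 0.0628], [0.6006, -0.0944, -0.7939]] F [ 1.7 -1.4 -1.6] w 0.0853
tilt 37.4 az 5.9  jaw yaw -1.19  jaw updeg 5.42
d [-0.1037  0.0141 -0.5136] units to put grasp there (xyz tool): [-7.84  0.73  6.92]
```

Request:
step_arm(moves="85 -0.65 0 0.55 -1; 85 -0.65 0.1 0.55 0; 85 -0.65 0.1 0.55 0; 85 -0.65 0.1 0.55 0; 85 -0.65 0.1 0.55 0; 85 -0.65 0.1 0.55 0; 85 -0.65 0.1 0.55 0; 85 -0.65 0 0.55 0")

```text
t: 6.7
eef_pos: [0.4927, 0.1735, 0.4537]
eef_rot: [[0.788, 0.104, 0.607], [0.075, -0.995, 0.073], [0.611, -0.012, -0.792]]
contact_force: [-0.2, -0.2, -0.4]
grip_width: 0.0853
```

```bash
python3 st.py .45 .224 .30
```

```text
t 6.7 q [-1.14 -0.32  0.36  2.06  0.63  0.93 -2.51] P [0.4927 0.1735 0.4537] G [0.4814 0.1722 0.4685]
[[0.7882, 0.1036, 0.6066], [0.0748, -0.9945, 0.0727], [0.6108, -0.012, -0.7917]] F [-0.2 -0.2 -0.4] w 0.0853
tilt 37.7 az 6.8  jaw yaw 5.95  jaw updeg 0.69
d [-0.0314  0.0518 -0.1685] units to put grasp there (xyz tool): [-2.48 -1.06  2.36]
```

Request:
step_arm(moves="85 -0.55 -0.3 0.5 0; 85 -0.55 -0.3 0.5 0; 85 -0.5 -0.2 0.45 0; 85 -0.45 -0.15 0.4 0; 85 -0.3 -0.15 0.35 0; 85 -0.15 0 0.2 0; 85 0 0 0 0; 85 0 0 0 0")

```text
t: 7.5
eef_pos: [0.46, 0.2148, 0.2798]
eef_rot: [[0.793, 0.088, 0.603], [0.068, -0.996, 0.055], [0.606, -0.002, -0.796]]
contact_force: [0.6, -0.1, 0.2]
grip_width: 0.0847
```

```bash
python3 st.py .496 .224 .208
python3 - <<'E'
from h import *
snap('wrist','w1')
E
```

```text
t 7.5 q [-0.77 -0.1  -0.06  2.32  0.84  0.57 -2.96] P [0.46   0.2148 0.2798] G [0.4487 0.2138 0.2947]
[[0.7926, 0.0877, 0.6034], [0.0683, -0.9961, 0.055], [0.6059, -0.0024, -0.7955]] F [ 0.6 -0.1  0.2] w 0.0847
tilt 37.3 az 5.2  jaw yaw 5.03  jaw updeg 0.14
d [ 0.0473  0.0102 -0.0867] units to put grasp there (xyz tool): [-0.29 -0.12  1.96]
```

View pics/w1.png

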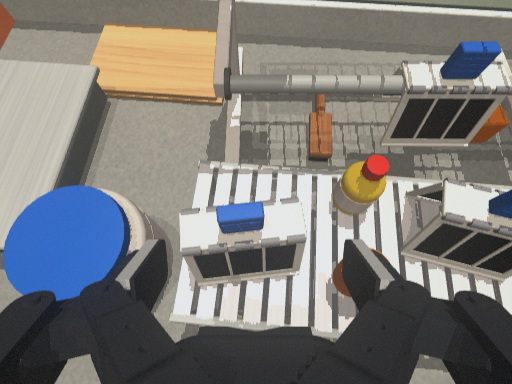

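```bash
cat >> h.py <<'E'
def wcam(s,o):
    T=np.eye(4);T[:3,:3]=o['eef_rot'];T[:3,3]=o['eef_pos'];W=T@s['hand_eye']
    s=dict(s);s['position']=W[:3,3];s['orientation']=W[:3,:3];return s
E
python3 - <<'E'
from h import *
o=robot.observe();s=wcam(robot.snapshot('wrist'),o);crop(s,150,160,350,310,4,'w1c')
for b in blobs(s,(100,120,40),(125,255,255)):print(b)
print(onz(s,240,209,.22))
print(proj(s,(.496,.224,.22)))
E
```

```text
(array([471. ,  59.5]), np.int32(1492), array([36., 59.]), 90.0)
(array([ 66.1, 242. ]), np.int32(10816), array([103.9, 133.2]), 56.8)
(array([501.7, 204.9]), np.int32(445), array([26., 22.]), 90.0)
(array([240. , 212.3]), np.int32(790), array([17.3, 46.4]), 83.7)
(array([241.8, 225.7]), np.int32(225), array([ 8.1, 38.3]), 84.3)
[0.49806147 0.22884812 0.22      ]
(np.float64(246.0705140770582), np.float64(212.10875393577354))
```

View pics/w1c.png

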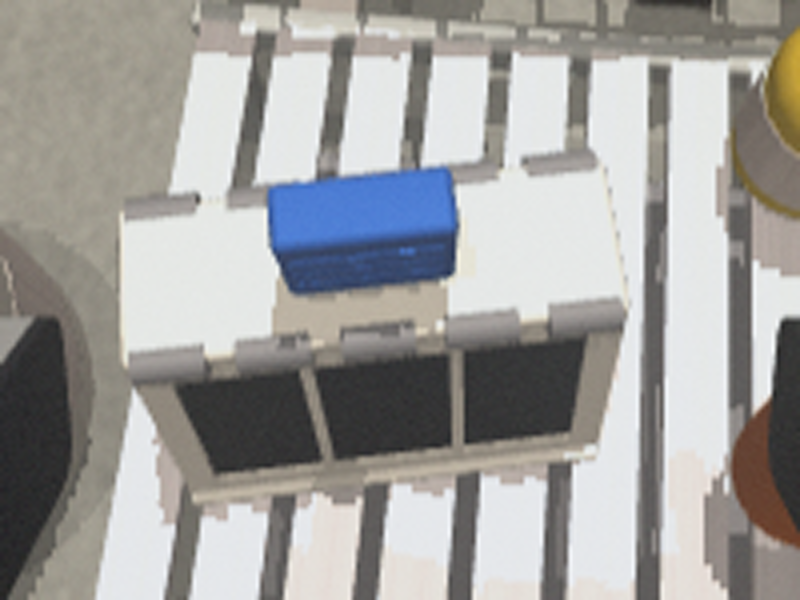

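Request:
step_arm(moves="85 -0.1 -0.1 0.4 0; 85 -0.1 -0.07 0.4 0; 85 -0.05 0 0.4 0; 85 0 0 0.4 0; 85 0 0 0.3 0; 85 0 0 0.1 0; 85 0 0 0 0; 85 0 0 0 0")

```text
t: 8.4
eef_pos: [0.4991, 0.2118, 0.2558]
eef_rot: [[0.794, 0.103, 0.6], [0.085, -0.995, 0.057], [0.602, 0.006, -0.798]]
contact_force: [0.1, 0.0, 0.5]
grip_width: 0.0849
```

```bash
python3 st.py .498 .227 .208
python3 - <<'E'
from h import *
snap('wrist','w2')
E
```

```text
t 8.4 q [-0.42  0.02 -0.32  2.28  0.92  0.48 -2.96] P [0.4991 0.2118 0.2558] G [0.4879 0.2107 0.2707]
[[0.7937, 0.1026, 0.5996], [0.0853, -0.9947, 0.0572], [0.6023, 0.0058, -0.7982]] F [0.1 0.  0.5] w 0.0849
tilt 37.0 az 5.4  jaw yaw 5.89  jaw updeg -0.33
d [ 0.0101  0.0163 -0.0627] units to put grasp there (xyz tool): [-0.57 -0.31  1.14]
```

View pics/w2.png

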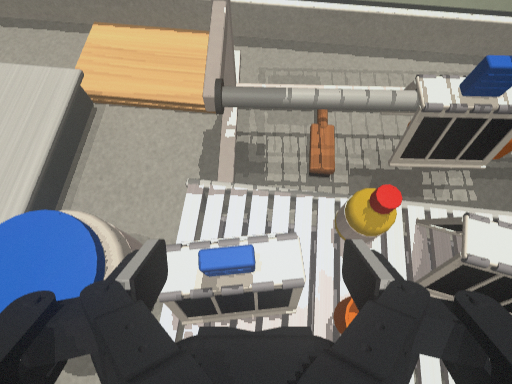

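Request:
step_arm(moves="85 -0.25 -0.15 0.2 0; 85 -0.2 -0.15 0.2 0; 85 -0.15 -0.1 0.2 0; 85 -0.1 0 0.2 0; 85 0 0 0.2 0; 85 0 0 0.2 0; 85 0 0 0 0; 85 0 0 0 0")

```text
t: 9.25
eef_pos: [0.5121, 0.2237, 0.2251]
eef_rot: [[0.802, 0.122, 0.585], [0.098, -0.993, 0.072], [0.589, 0.0, -0.808]]
contact_force: [0.1, 1.3, 0.5]
grip_width: 0.085
```

```bash
python3 st.py .498 .227 .208
python3 - <<'E'
from h import *
snap('wrist','w3')
E
```

```text
t 9.25 q [-1.41  0.07  0.73  2.32  0.92  0.35 -2.95] P [0.5121 0.2237 0.2251] G [0.5012 0.2224 0.2402]
[[0.8022, 0.1215, 0.5846], [0.0982, -0.9926, 0.0715], [0.589, 0.0001, -0.8081]] F [0.1 1.3 0.5] w 0.085
tilt 36.1 az 7.0  jaw yaw 6.98  jaw updeg -0.00
d [-0.0032  0.0046 -0.0322] units to put grasp there (xyz tool): [-0.42 -0.1   0.49]
```

View pics/w3.png

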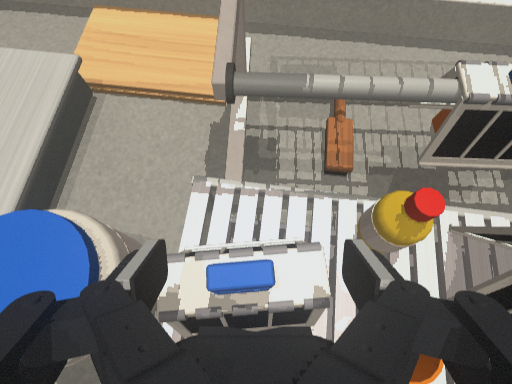

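Request:
step_arm(moves="85 -0.2 -0.1 0.15 0; 85 -0.2 -0.05 0.15 0; 85 -0.1 0 0.15 0; 85 0 0 0.1 0; 85 0 0 0 0; 85 0 0 0 0; 85 0 0 0 0; 85 0 0 0 0")

```text
t: 10.1
eef_pos: [0.5081, 0.2285, 0.1873]
eef_rot: [[0.808, 0.117, 0.577], [0.09, -0.993, 0.076], [0.582, -0.01, -0.813]]
contact_force: [0.6, -0.3, 0.7]
grip_width: 0.0849
```

```bash
python3 st.py .498 .227 .208
python3 - <<'E'
from h import *
snap('wrist','w4')
E
```

```text
t 10.1 q [-1.58  0.21  0.97  2.37  0.87  0.17 -2.95] P [0.5081 0.2285 0.1873] G [0.4973 0.2271 0.2025]
[[0.8083, 0.1169, 0.5771], [0.0895, -0.9931, 0.0757], [0.5819, -0.0095, -0.8132]] F [ 0.6 -0.3  0.7] w 0.0849
tilt 35.6 az 7.5  jaw yaw 6.71  jaw updeg 0.54
d [ 0.0007 -0.0001  0.0055] units to put grasp there (xyz tool): [ 0.08  0.   -0.08]
```

View pics/w4.png

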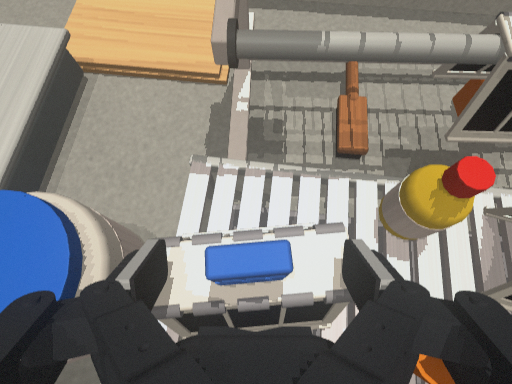

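Request:
step_arm(moves="60 0 0 -0.05 0; 45 0 0 0 0; 30 0 0 0 0; 30 0 0 0 0; 30 0 0 0 0; 30 0 0 0 0; 30 0 0 0 0; 30 0 0 0 0", newtons=40)

```text
t: 10.95
eef_pos: [0.5064, 0.2291, 0.1901]
eef_rot: [[0.808, 0.118, 0.577], [0.09, -0.993, 0.077], [0.582, -0.01, -0.813]]
contact_force: [-0.1, 0.2, 0.2]
grip_width: 0.0358
```

```bash
python3 st.py .498 .227 .208
python3 - <<'E'
from h import *
snap('wrist','w5')
E
```

```text
t 10.95 q [-1.6   0.2   0.98  2.37  0.87  0.18 -2.95] P [0.5064 0.2291 0.1901] G [0.4956 0.2277 0.2053]
[[0.8079, 0.1181, 0.5773], [0.09, -0.9929, 0.0772], [0.5824, -0.0104, -0.8128]] F [-0.1  0.2  0.2] w 0.0358
tilt 35.6 az 7.6  jaw yaw 6.78  jaw updeg 0.60
d [ 0.0024 -0.0007  0.0027] units to put grasp there (xyz tool): [ 0.07  0.02 -0.02]
```

View pics/w5.png

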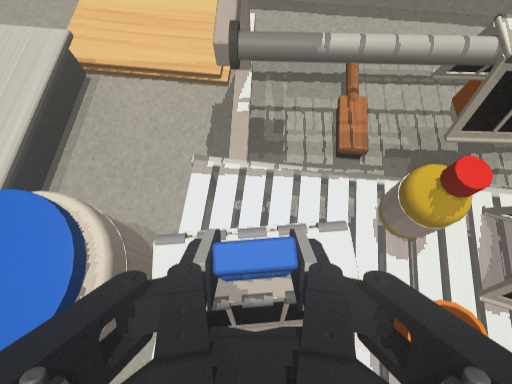

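Request:
step_arm(moves="30 0.2 0 -0.28 0; 30 0.3 0 -0.4 0; 30 0.3 0 -0.4 0; 30 0.3 0 -0.4 0; 30 0.2 0 -0.3 0; 30 0 0 0 0; 30 0 0 0 0; 30 0 0 0 0")

```text
t: 11.8
eef_pos: [0.5043, 0.2247, 0.2988]
eef_rot: [[0.813, 0.115, 0.571], [0.091, -0.993, 0.07], [0.575, -0.005, -0.818]]
contact_force: [-0.3, 0.4, -1.1]
grip_width: 0.0356
```

```bash
python3 st.py .666 .1676 .305
```

```text
t 11.8 q [-1.68 -0.17  0.89  2.24  0.85  0.66 -2.82] P [0.5043 0.2247 0.2988] G [0.4937 0.2234 0.3141]
[[0.8129, 0.1151, 0.5709], [0.0914, -0.9933, 0.0702], [0.5752, -0.0049, -0.818]] F [-0.3  0.4 -1.1] w 0.0356
tilt 35.1 az 7.0  jaw yaw 6.61  jaw updeg 0.28
d [ 0.1723 -0.0558 -0.0091] units to put grasp there (xyz tool): [2.6  1.51 2.04]
```

Request:
step_arm(moves="30 0.3 0.2 0.25 0.1; 30 0.45 0.25 0.34 0; 30 0.45 0.25 0.34 0; 30 0.45 0.25 0.34 0; 30 0.45 0.25 0.34 0; 30 0.3 0.2 0.25 0; 30 0 0 0 0; 30 0 0 0 0")

```text
t: 12.6
eef_pos: [0.6313, 0.1751, 0.277]
eef_rot: [[0.827, 0.101, 0.553], [0.088, -0.995, 0.05], [0.555, 0.007, -0.832]]
contact_force: [-0.2, 1.2, -2.7]
grip_width: 0.0358
```

```bash
python3 st.py .666 .1676 .305
python3 - <<'E'
from h import *
s=snap('top');crop(s,130,70,390,230,3,'t1');s=snap('scene','s1');crop(s,210,60,410,260,3,'s1');snap('wrist','w6')
E
```

```text
t 12.6 q [-1.28  0.22  0.94  2.07 -0.02  0.38 -1.85] P [0.6313 0.1751 0.277 ] G [0.6209 0.1741 0.2926]
[[0.8273, 0.1011, 0.5525], [0.0879, -0.9949, 0.0504], [0.5548, 0.0068, -0.832]] F [-0.2  1.2 -2.7] w 0.0358
tilt 33.7 az 5.2  jaw yaw 5.80  jaw updeg -0.39
d [ 0.0451 -0.0065  0.0124] units to put grasp there (xyz tool): [0.87 0.22 0.28]
```

View pics/s1.png

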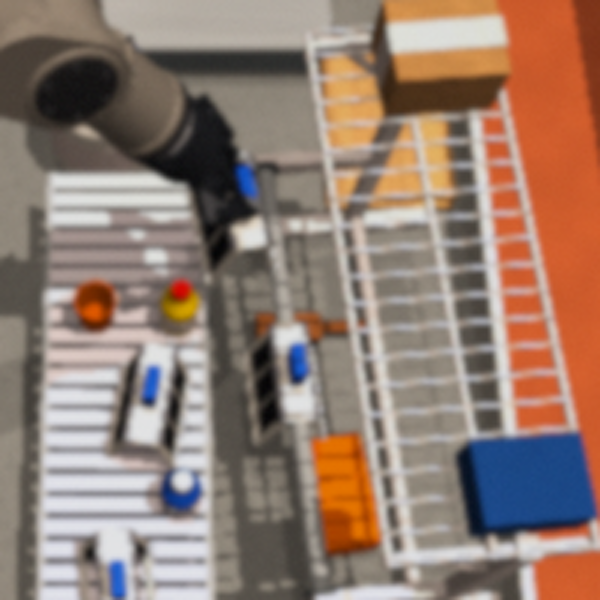

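View pics/t1.png

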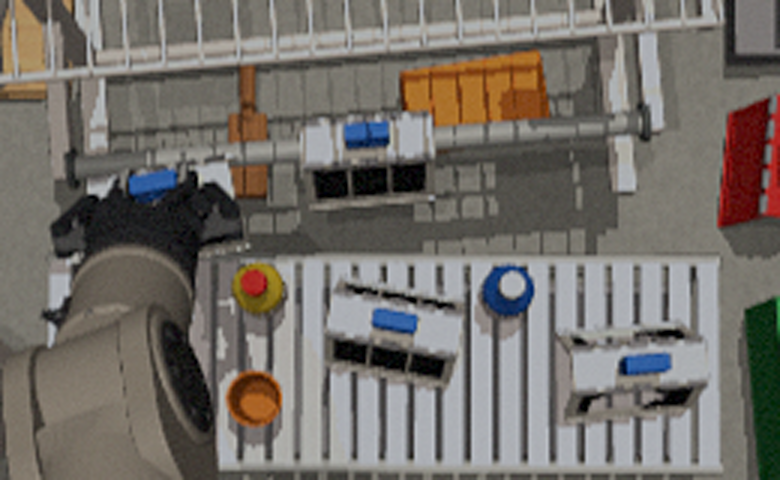

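View pics/w6.png

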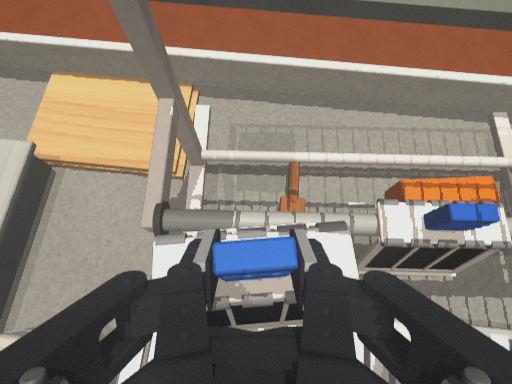

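Request:
step_arm(moves="30 0.18 0 -0.25 0; 30 0.25 0.07 0.1 0; 30 0.25 0.07 0.15 0; 30 0.2 0.06 0.15 0; 30 0.1 0 0.1 0; 30 0 0 0 0; 30 0 0 0 0; 30 0 0 0 0")

```text
t: 13.55
eef_pos: [0.6731, 0.1841, 0.2946]
eef_rot: [[0.827, 0.123, 0.549], [0.103, -0.992, 0.066], [0.553, 0.002, -0.833]]
contact_force: [0.5, -0.2, -1.9]
grip_width: 0.0354
```

```bash
python3 st.py .666 .1676 .300
python3 - <<'E'
from h import *
s=snap('top');crop(s,130,70,390,230,3,'t2');s=snap('scene');crop(s,210,60,410,260,3,'s2')
for p in ((160,124),(200,121)): pass
snap('wrist','w7')
E
```

```text
t 13.55 q [-1.13  0.27  0.83  1.95 -0.14  0.43 -1.71] P [0.6731 0.1841 0.2946] G [0.6628 0.1829 0.3102]
[[0.8266, 0.1228, 0.5493], [0.1035, -0.9924, 0.0662], [0.5533, 0.0021, -0.833]] F [ 0.5 -0.2 -1.9] w 0.0354
tilt 33.6 az 6.9  jaw yaw 7.06  jaw updeg -0.12
d [ 0.0032 -0.0153 -0.0102] units to put grasp there (xyz tool): [-0.09  0.31  0.18]
```

View pics/s2.png

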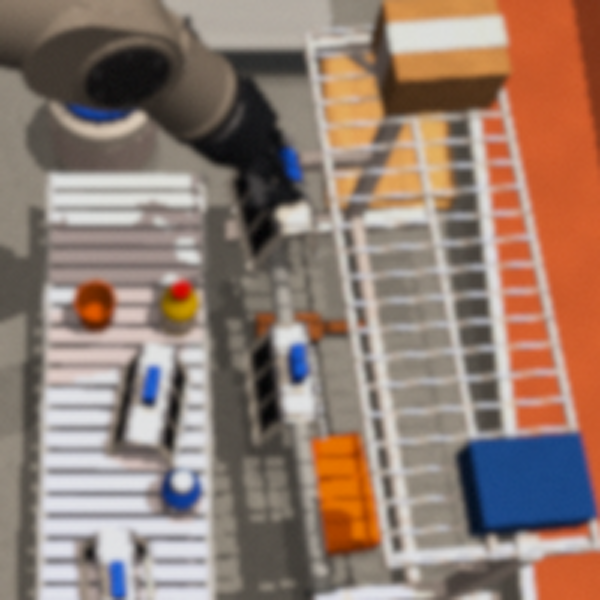

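View pics/w7.png

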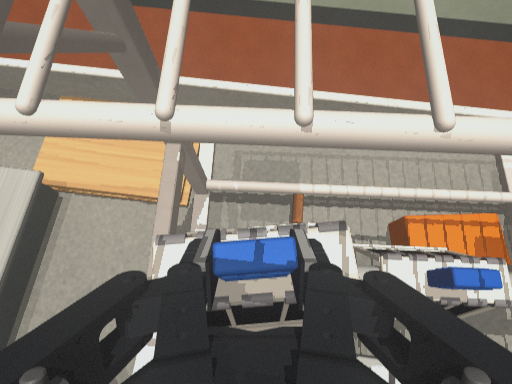

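View pics/t2.png

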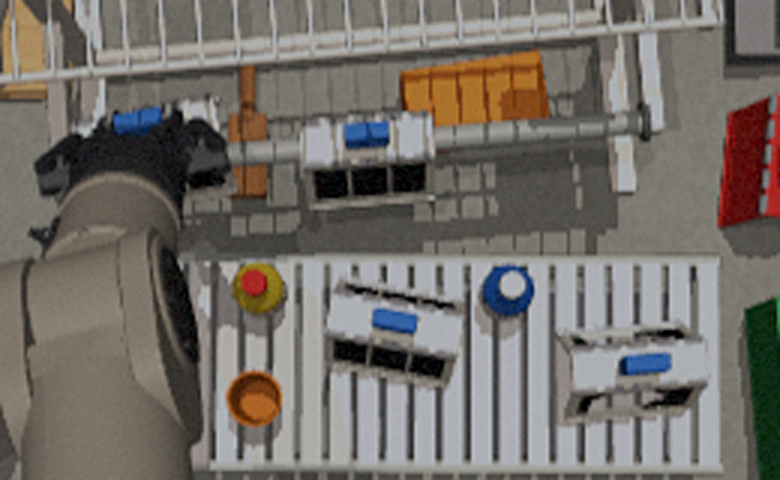

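Request:
step_arm(moves="30 0 0.16 0 0.15; 30 0 0.15 0 0; 30 -0.15 0 0.22 0; 30 -0.18 0 0.25 0; 30 -0.15 0 0.22 0; 30 0 0 0 0; 30 0 0 0 0; 30 0 0 0 0")

```text
t: 14.5
eef_pos: [0.6736, 0.1647, 0.2487]
eef_rot: [[0.83, 0.099, 0.549], [0.076, -0.995, 0.064], [0.552, -0.012, -0.834]]
contact_force: [0.2, -0.8, -1.7]
grip_width: 0.0359
```

```bash
python3 st.py .665 .1676 .208
python3 - <<'E'
from h import *
s=snap('top');crop(s,130,70,390,230,3,'t3');s=snap('scene');crop(s,240,100,340,200,6,'s3')
snap('wrist','w8')
E
```

```text
t 14.5 q [-1.01  0.31  0.74  2.01 -0.24  0.33 -1.63] P [0.6736 0.1647 0.2487] G [0.6633 0.1635 0.2643]
[[0.8302, 0.0986, 0.5486], [0.0759, -0.9951, 0.0641], [0.5522, -0.0116, -0.8336]] F [ 0.2 -0.8 -1.7] w 0.0359
tilt 33.5 az 6.7  jaw yaw 5.66  jaw updeg 0.66
d [ 0.0017  0.0041 -0.0563] units to put grasp there (xyz tool): [-0.59 -0.06  0.96]
```

View pics/s3.png

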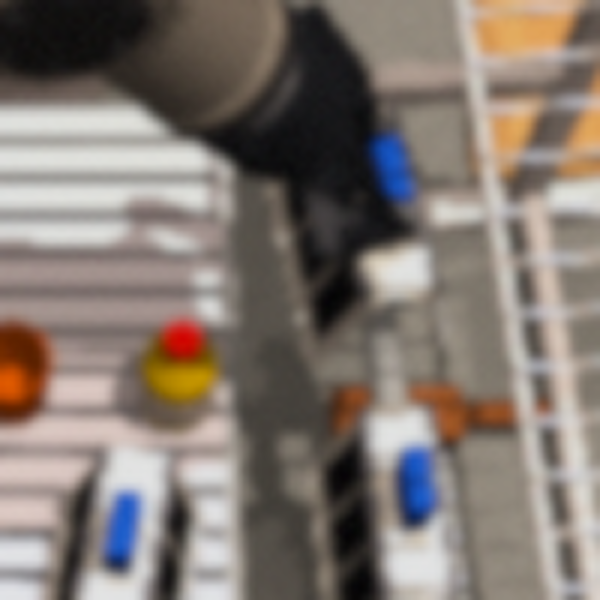

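View pics/w8.png

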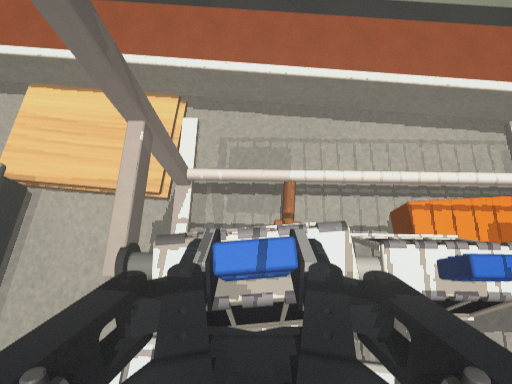

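Request:
step_arm(moves="30 -0.1 -0.06 0.17 0; 30 -0.1 0 0.17 0; 30 -0.1 0 0.17 0; 30 -0.08 0 0.13 0; 30 -0.04 0 0.06 0; 30 0 0 0 0; 30 0 0 0 0; 30 0 0 0 0")

```text
t: 15.45
eef_pos: [0.6756, 0.1696, 0.2048]
eef_rot: [[0.83, 0.1, 0.549], [0.076, -0.995, 0.065], [0.553, -0.012, -0.833]]
contact_force: [-0.3, -0.4, -2.2]
grip_width: 0.0355
```

```bash
python3 st.py .665 .1676 .208
python3 - <<'E'
from h import *
s=snap('scene');crop(s,240,100,340,200,6,'s4')
snap('wrist','w9')
E
```

```text
t 15.45 q [-0.92  0.37  0.64  2.04 -0.3   0.24 -1.58] P [0.6756 0.1696 0.2048] G [0.6653 0.1684 0.2204]
[[0.8297, 0.0997, 0.5492], [0.0764, -0.9949, 0.0652], [0.553, -0.0121, -0.8331]] F [-0.3 -0.4 -2.2] w 0.0355
tilt 33.6 az 6.8  jaw yaw 5.72  jaw updeg 0.70
d [-0.0003 -0.0008 -0.0124] units to put grasp there (xyz tool): [-0.14  0.02  0.2 ]
```

View pics/w9.png

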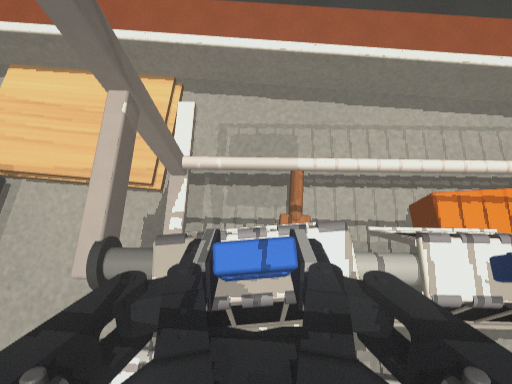

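Request:
step_arm(moves="30 -0.05 0 0.08 0; 30 -0.05 0 0.07 0; 30 -0.03 0 0.05 0; 30 0 0 0 0; 30 0 0 0 0; 30 0 0 0 0; 30 0 0 0 0; 30 0 0 0 0")

```text
t: 16.35
eef_pos: [0.6769, 0.1705, 0.1935]
eef_rot: [[0.828, 0.1, 0.552], [0.076, -0.995, 0.067], [0.556, -0.013, -0.831]]
contact_force: [0.4, 0.2, -0.8]
grip_width: 0.0359
```

```bash
python3 st.py .665 .1676 .208
```

```text
t 16.35 q [-0.9   0.39  0.6   2.05 -0.32  0.21 -1.57] P [0.6769 0.1705 0.1935] G [0.6666 0.1692 0.2091]
[[0.8278, 0.1, 0.552], [0.0758, -0.9949, 0.0666], [0.5558, -0.0133, -0.8312]] F [ 0.4  0.2 -0.8] w 0.0359
tilt 33.8 az 6.9  jaw yaw 5.74  jaw updeg 0.76
d [-0.0016 -0.0016 -0.0011] units to put grasp there (xyz tool): [-0.04  0.03 -0.  ]
```

Request:
step_arm(moves="30 -0.02 0 0.04 0; 30 -0.02 0 0.03 0; 30 0 0 0 0; 30 0 0 0 0; 45 0 0 0 0; 60 0 0 0 0; 85 0 0 0 0; 85 0 0 0 0")

```text
t: 17.15
eef_pos: [0.6791, 0.1709, 0.1925]
eef_rot: [[0.825, 0.101, 0.556], [0.075, -0.995, 0.069], [0.56, -0.015, -0.828]]
contact_force: [-0.7, -0.9, 0.6]
grip_width: 0.0848
```

```bash
python3 st.py .665 .1676 .208;  python3 - <<'E'
from h import *
s=snap('scene');crop(s,240,100,340,200,6,'s5')
snap('wrist','w10')
E
```

```text
t 17.15 q [-0.89  0.39  0.59  2.05 -0.33  0.2  -1.56] P [0.6791 0.1709 0.1925] G [0.6687 0.1696 0.208 ]
[[0.8248, 0.1006, 0.5564], [0.0749, -0.9948, 0.0689], [0.5604, -0.0152, -0.8281]] F [-0.7 -0.9  0.6] w 0.0848
tilt 34.1 az 7.1  jaw yaw 5.78  jaw updeg 0.87
d [-0.0037 -0.002  -0.    ] units to put grasp there (xyz tool): [-0.06  0.03 -0.04]
```

View pics/w10.png

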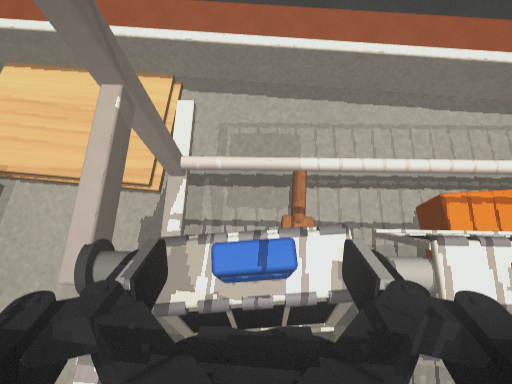

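View pics/s5.png

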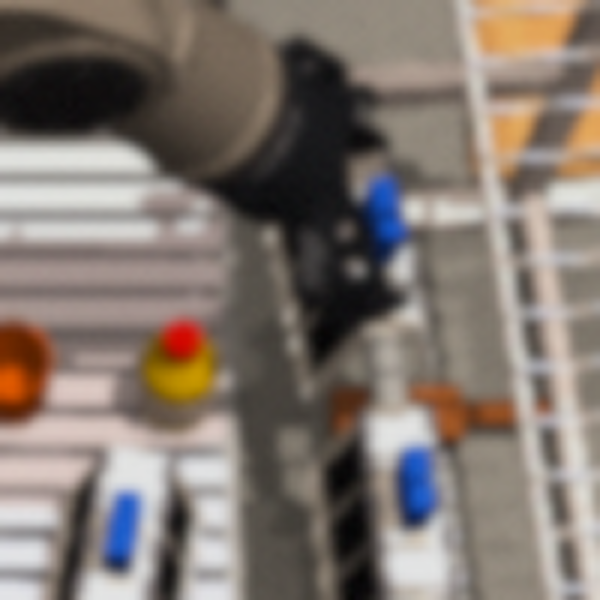

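Request:
step_arm(moves="85 0 0 -0.3 0; 85 0 0 -0.6 0; 85 0 0 -0.8 0; 85 0 0 -0.8 0; 85 0 0.3 -0.6 0; 85 0 0.6 -0.4 0; 85 0 0.6 -0.3 0; 85 0 0.6 0 0")

```text
t: 18.05
eef_pos: [0.5977, 0.0841, 0.3259]
eef_rot: [[0.825, 0.116, 0.553], [0.089, -0.993, 0.075], [0.558, -0.013, -0.83]]
contact_force: [0.3, 0.5, -0.2]
grip_width: 0.0851
```

```bash
python3 st.py .47 -.010 .290
python3 - <<'E'
from h import *
s=snap('top');crop(s,130,70,390,230,3,'t4')
s=snap('scene');crop(s,215,90,335,285,3,'s6')
E
```

```text
t 18.05 q [-1.59 -0.2   1.21  2.12  0.58  0.57 -2.2 ] P [0.5977 0.0841 0.3259] G [0.5873 0.0827 0.3414]
[[0.825, 0.1157, 0.5532], [0.0889, -0.9932, 0.0752], [0.5582, -0.0128, -0.8296]] F [ 0.3  0.5 -0.2] w 0.0851
tilt 33.9 az 7.7  jaw yaw 6.65  jaw updeg 0.73
d [-0.1173 -0.0927 -0.0514] units to put grasp there (xyz tool): [-2.67  1.58 -0.58]
```

View pics/t4.png

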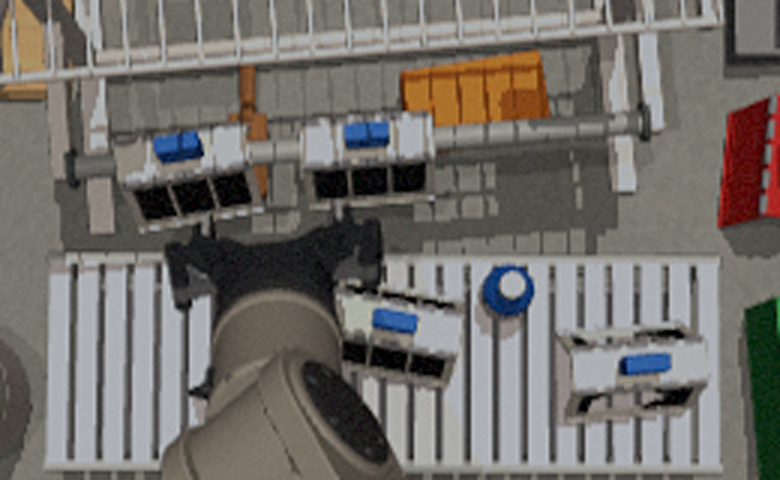

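View pics/s6.png

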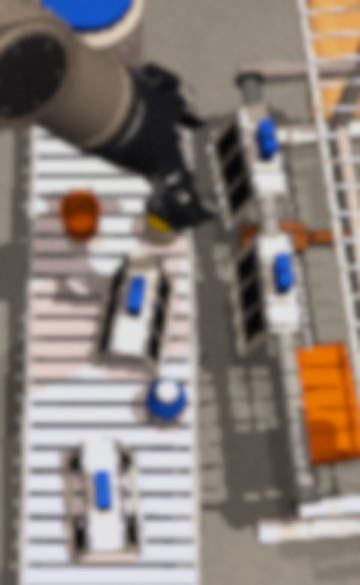

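```bash
python3 - <<'E'
from feas import *
for th in (30,34):
  M=pose(np.radians(th),6)
  for P in ((.46,-.055,.14),(.48,-.055,.135),(.50,-.055,.135),(.535,-.01,.195)):
    b=ik(np.array(P),M,20);print(th,P,round(b.cost,7),b.x.round(2))
E
python3 st.py .44 -.055 .24
```

```text
30 (0.46, -0.055, 0.14) 2.63e-05 [ 0.13  0.09  0.    2.44 -0.97  0.2  -0.4 ]
30 (0.48, -0.055, 0.135) 0.0 [ 1.19  0.31 -1.19  2.42  1.03  0.17 -2.35]
30 (0.5, -0.055, 0.135) 0.0 [ 1.08  0.32 -1.09  2.38  0.99  0.17 -2.32]
30 (0.535, -0.01, 0.195) 0.0 [ 1.2   0.35 -1.41  2.27  0.89  0.4  -2.32]
34 (0.46, -0.055, 0.14) 0.0013174 [ 0.15  0.1  -0.    2.44 -1.23  0.2  -0.14]
34 (0.48, -0.055, 0.135) 0.0002018 [ 1.25  0.36 -1.25  2.44  1.51  0.17 -2.81]
34 (0.5, -0.055, 0.135) 0.0 [ 1.17  0.37 -1.19  2.42  1.64  0.18 -2.94]
34 (0.535, -0.01, 0.195) 0.0 [-0.59  0.1   0.6   2.31 -0.8   0.22 -0.73]
t 18.15 q [-1.59 -0.2   1.22  2.13  0.57  0.57 -2.2 ] P [0.5975 0.08   0.3244] G [0.5872 0.0787 0.3399]
[[0.8274, 0.1085, 0.551], [0.0825, -0.994, 0.0719], [0.5555, -0.014, -0.8314]] F [-1.   0.4 -0.4] w 0.0853
tilt 33.8 az 7.4  jaw yaw 6.23  jaw updeg 0.80
d [-0.1472 -0.1337 -0.0999] units to put grasp there (xyz tool): [-3.77  2.37 -0.15]
```

Request:
step_arm(moves="85 -0.6 0.4 -0.12 0; 60 -0.6 0.4 -0.12 0; 30 -0.6 0.4 -0.12 0; 0 -0.6 0.4 -0.12 0; 0 -0.6 0.4 -0.1 0; 0 -0.5 0.35 0 0; 0 -0.3 0.2 0 0; 0 0 0 0 0")

```text
t: 18.95
eef_pos: [0.4534, -0.0404, 0.2605]
eef_rot: [[0.83, 0.119, 0.546], [0.09, -0.993, 0.08], [0.551, -0.017, -0.834]]
contact_force: [-0.6, 0.1, -0.6]
grip_width: -0.0001
```

```bash
cat >> st.py <<'E'
if len(sys.argv)>6:
    d=np.array(list(map(float,sys.argv[4:7])))-P
    print('TCP d',d.round(4),'units:',(R_.T@d/.05).round(2))
E
python3 st.py 0 0 0 .455 -.058 .15
python3 - <<'E'
from h import *
snap('wrist','w11')
E
```

```text
t 18.95 q [-0.51 -0.26  0.45  2.43  0.15  0.37 -1.63] P [ 0.4534 -0.0404  0.2605] G [ 0.4432 -0.0419  0.2761]
[[0.8295, 0.1193, 0.5456], [0.0901, -0.9927, 0.0802], [0.5512, -0.0174, -0.8342]] F [-0.6  0.1 -0.6] w -0.0001
tilt 33.5 az 8.4  jaw yaw 6.86  jaw updeg 0.99
d [-0.4432  0.0419 -0.2761] units to put grasp there (xyz tool): [-10.32  -1.79  -0.16]
TCP d [ 0.0016 -0.0176 -0.1105] units: [-1.22  0.39  1.83]
```

View pics/w11.png

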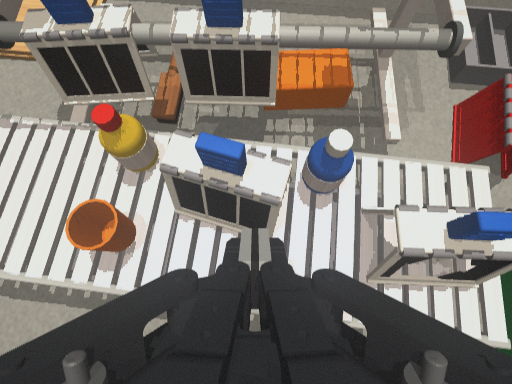

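Request:
step_arm(moves="0 -0.25 0.1 0.37 0; 0 -0.25 0.1 0.37 0; 0 -0.25 0.1 0.37 0; 0 -0.25 0.1 0.37 0; 0 -0.22 0 0.35 0; 0 0 0 0 0; 0 0 0 0 0; 0 0 0 0 0")

```text
t: 19.8
eef_pos: [0.4544, -0.0337, 0.2295]
eef_rot: [[0.825, 0.157, 0.543], [0.132, -0.988, 0.085], [0.55, 0.002, -0.835]]
contact_force: [-0.3, 0.1, -0.6]
grip_width: 0.0001
```

```bash
python3 st.py 0 0 0 .485 -.058 .15
python3 - <<'E'
from h import *
snap('wrist','w12')
E
```

```text
t 19.8 q [ 0.31 -0.11 -0.29  2.43 -0.49  0.27 -0.96] P [ 0.4544 -0.0337  0.2295] G [ 0.4442 -0.0353  0.2451]
[[0.8247, 0.1565, 0.5434], [0.1317, -0.9877, 0.0846], [0.55, 0.0018, -0.8352]] F [-0.3  0.1 -0.6] w 0.0001
tilt 33.4 az 8.9  jaw yaw 9.00  jaw updeg -0.10
d [-0.4442  0.0353 -0.2451] units to put grasp there (xyz tool): [-9.93 -2.1  -0.67]
TCP d [ 0.0306 -0.0243 -0.0795] units: [-0.43  0.57  1.62]
```

View pics/w12.png

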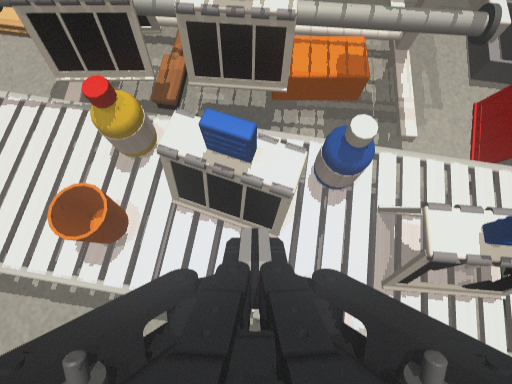

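Request:
step_arm(moves="0 -0.2 0.2 0.4 0.2; 0 -0.1 0.2 0.4 0.1; 0 -0.1 0.2 0.4 0; 0 -0.1 0 0.4 0; 0 0 0 0.2 0; 0 0 0 0 0; 0 0 0 0 0; 0 0 0 0 0")

```text
t: 20.65
eef_pos: [0.4908, -0.0507, 0.1713]
eef_rot: [[0.83, 0.159, 0.535], [0.118, -0.987, 0.11], [0.545, -0.028, -0.838]]
contact_force: [-0.1, 0.2, 0.3]
grip_width: 0.0
```

```bash
python3 st.py 0 0 0 .485 -.058 .15
python3 - <<'E'
from h import *
snap('wrist','w13')
E
```

```text
t 20.65 q [ 0.04  0.08  0.04  2.43 -1.15  0.17 -0.24] P [ 0.4908 -0.0507  0.1713] G [ 0.4808 -0.0528  0.1869]
[[0.8299, 0.1588, 0.5349], [0.1179, -0.9869, 0.1101], [0.5454, -0.0282, -0.8377]] F [-0.1  0.2  0.3] w 0.0
tilt 33.1 az 11.6  jaw yaw 9.14  jaw updeg 1.62
d [-0.4808  0.0528 -0.1869] units to put grasp there (xyz tool): [-9.89 -2.46 -1.9 ]
TCP d [-0.0058 -0.0073 -0.0213] units: [-0.35  0.14  0.28]
```

View pics/w13.png

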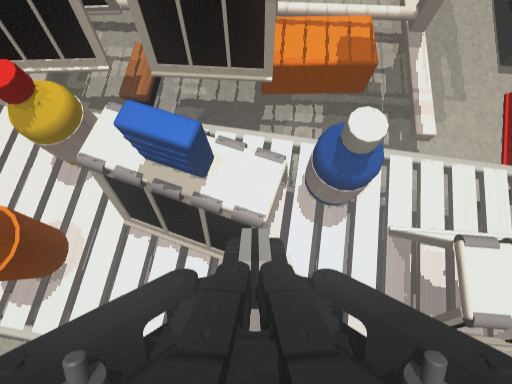

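Request:
step_arm(moves="0 0.07 0.02 0.07 0; 0 0.1 0.02 0.1 0; 0 0.1 0.02 0.1 0; 0 0.07 0.02 0.07 0; 0 0 0 0 0; 0 0 0 0 0; 0 0 0 0 0; 0 0 0 0 0")

```text
t: 21.5
eef_pos: [0.5173, -0.0529, 0.1675]
eef_rot: [[0.829, 0.155, 0.538], [0.114, -0.988, 0.108], [0.548, -0.028, -0.836]]
contact_force: [-1.6, 0.2, 1.2]
grip_width: -0.0
```

```bash
python3 st.py 0 0 0 .485 -.058 .15
python3 - <<'E'
from h import *
snap('wrist','w14')
s=snap('top');crop(s,130,70,390,230,3,'t5')
E
```

```text
t 21.5 q [ 0.    0.13  0.08  2.39 -1.22  0.17 -0.18] P [ 0.5173 -0.0529  0.1675] G [ 0.5073 -0.0549  0.1831]
[[0.8285, 0.1548, 0.5381], [0.1143, -0.9875, 0.1081], [0.5482, -0.0281, -0.8359]] F [-1.6  0.2  1.2] w -0.0
tilt 33.3 az 11.4  jaw yaw 8.91  jaw updeg 1.61
d [-0.5073  0.0549 -0.1831] units to put grasp there (xyz tool): [-10.29  -2.55  -2.28]
TCP d [-0.0323 -0.0051 -0.0175] units: [-0.74  0.01 -0.07]
```

View pics/w14.png

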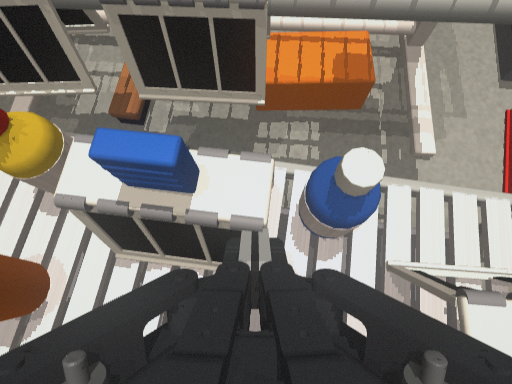

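View pics/t5.png

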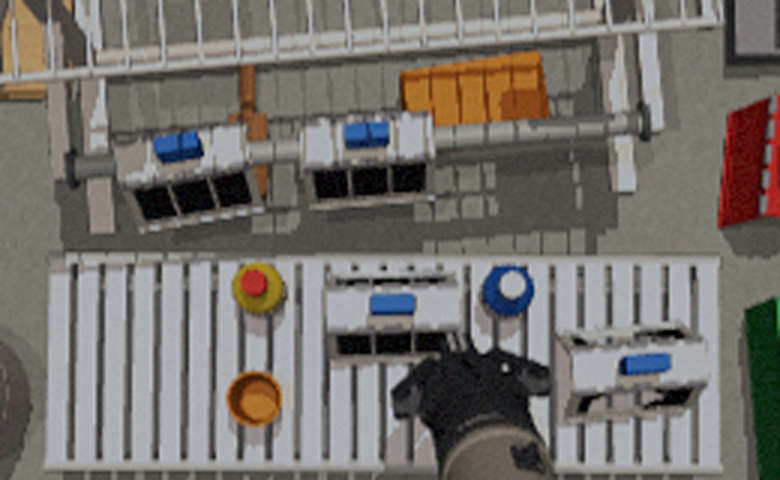

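Request:
step_arm(moves="0 0.06 0.01 0.06 0; 0 0.06 0.01 0.06 0; 0 0 0 0 0; 0 0 0 0 0; 0 0 0 -0.3 0; 0 0 0 -0.8 0; 0 0 0 -1 0; 85 0 0 -1 0")

```text
t: 22.4
eef_pos: [0.4722, -0.0573, 0.2529]
eef_rot: [[0.827, 0.168, 0.537], [0.12, -0.985, 0.124], [0.55, -0.038, -0.834]]
contact_force: [0.5, 1.1, 1.0]
grip_width: 0.0134
```

```bash
python3 st.py .50 0 .32
python3 - <<'E'
from h import *
s=snap('top');crop(s,200,130,300,205,8,'t6')
for b in blobs(s,(105,120,60),(125,255,255)):print(b, onz(s,*b[0],0.22).round(3))
c=snap('scene')
for b in blobs(c,(105,120,60),(125,255,255)):print(b, onz(c,*b[0],0.22).round(3))
E
```

```text
t 22.4 q [-0.18 -0.14  0.28  2.38 -0.41  0.36 -0.96] P [ 0.4722 -0.0573  0.2529] G [ 0.4622 -0.0597  0.2685]
[[0.8265, 0.1681, 0.5372], [0.1197, -0.985, 0.1242], [0.5501, -0.0383, -0.8342]] F [0.5 1.1 1. ] w 0.0134
tilt 33.5 az 13.0  jaw yaw 9.69  jaw updeg 2.20
d [0.0378 0.0597 0.0515] units to put grasp there (xyz tool): [ 1.33 -1.09 -0.31]
(array([344.1,  18.9]), np.int32(1385), array([39.9, 36. ]), 85.2) [ 0.909 -0.206  0.22 ]
(array([251.8, 114.3]), np.int32(104), array([ 7.6, 14. ]), 84.3) [0.677 0.017 0.22 ]
(array([188.5, 118.4]), np.int32(120), array([ 8.8, 15.1]), 77.0) [0.667 0.168 0.22 ]
(array([394.8, 119.2]), np.int32(95), array([ 7.8, 13.2]), 5.7) [ 0.664 -0.324  0.22 ]
(array([298.3, 167.3]), np.int32(142), array([15., 16.]), 90.0) [ 0.549 -0.094  0.22 ]
(array([260.3, 169. ]), np.int32(86), array([ 6., 14.]), 90.0) [ 0.545 -0.003  0.22 ]
(array([ 99.7, 200.1]), np.int32(1643), array([44., 45.]), 90.0) [0.472 0.377 0.22 ]
(array([345.2, 190.8]), np.int32(84), array([ 5.6, 14.2]), 83.7) [ 0.493 -0.204  0.22 ]
(array([336., 271.]), np.int32(25), array([4., 6.]), 90.0) [ 0.306 -0.18   0.22 ]
(array([243.5,  85.2]), np.int32(729), array([28., 31.]), 90.0) [0.477 0.351 0.22 ]
(array([303.6, 135.8]), np.int32(58), array([11.6,  5.6]), 76.0) [0.668 0.165 0.22 ]
(array([308.9, 180.3]), np.int32(52), array([11.,  4.]), 90.0) [0.678 0.015 0.22 ]
(array([266. , 187.3]), np.int32(48), array([11.,  4.]), 90.0) [ 0.546 -0.007  0.22 ]
(array([386.5, 220.4]), np.int32(1092), array([29.7, 39.4]), 85.0) [ 0.901 -0.112  0.22 ]
(array([269.6, 225.3]), np.int32(61), array([11.9,  8.6]), 5.7) [ 0.555 -0.125  0.22 ]
(array([248.7, 252.8]), np.int32(48), array([11.,  4.]), 90.0) [ 0.494 -0.205  0.22 ]
(array([182.5, 254.2]), np.int32(39), array([10.3,  3.6]), 26.6) [ 0.304 -0.209  0.22 ]
(array([312.1, 307.5]), np.int32(41), array([11.,  3.]), 0.0) [ 0.668 -0.357  0.22 ]
```

View pics/t6.png

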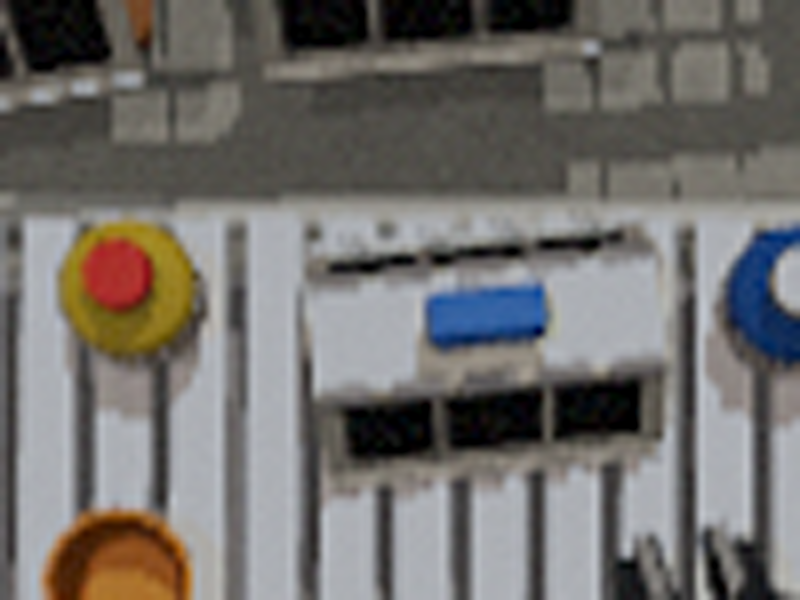

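Request:
step_arm(moves="85 0.3 0.2 -0.9 0; 85 0.38 0.5 -0.75 0; 85 0.38 0.5 -0.75 0; 85 0.38 0.5 -0.75 0; 85 0.38 0.5 -0.75 0; 85 0.38 0.5 -0.75 0; 85 0.38 0.5 -0.75 0; 85 0.38 0.5 -0.75 0")

```text
t: 23.3
eef_pos: [0.4599, -0.2587, 0.5876]
eef_rot: [[0.823, 0.188, 0.535], [0.133, -0.981, 0.141], [0.552, -0.045, -0.833]]
contact_force: [0.8, -0.7, -0.3]
grip_width: 0.0853
```

Request:
step_arm(moves="85 0.4 0.5 -0.75 0; 85 0.4 0.5 -0.75 0; 85 0.4 0.5 -0.75 0; 85 0.4 0.5 -0.75 0; 85 0.4 0.5 -0.75 0; 85 0.4 0.5 -0.75 0; 85 0.4 0.5 -0.75 0; 85 0.4 0.5 -0.75 0")

```text
t: 24.1
eef_pos: [0.5045, -0.3923, 0.7676]
eef_rot: [[0.864, 0.236, 0.444], [0.18, -0.97, 0.165], [0.47, -0.063, -0.881]]
contact_force: [1.5, 0.8, -1.9]
grip_width: 0.085
```

```bash
python3 st.py
```

```text
t 24.1 q [ 0.66  0.32  0.23  0.69 -0.57  1.9  -0.73] P [ 0.5045 -0.3923  0.7676] G [ 0.4962 -0.3954  0.7841]
[[0.8644, 0.2358, 0.4441], [0.1796, -0.9697, 0.1654], [0.4697, -0.0632, -0.8806]] F [ 1.5  0.8 -1.9] w 0.085
tilt 28.3 az 20.4  jaw yaw 13.67  jaw updeg 3.63
```

Request:
step_arm(moves="85 0.7 0.4 -0.6 0; 85 0.7 0.4 -0.6 0; 85 0.7 0.4 -0.6 0; 85 0.7 0.4 -0.6 0; 85 0.7 0.4 -0.6 0; 85 0.7 0.4 -0.6 0; 85 0.7 0.4 -0.6 0; 85 0.7 0.4 -0.6 0")

```text
t: 24.9
eef_pos: [0.5839, -0.3673, 0.869]
eef_rot: [[0.751, 0.275, 0.6], [0.275, -0.957, 0.094], [0.6, 0.095, -0.794]]
contact_force: [0.0, -1.3, -1.1]
grip_width: 0.0849
```

```bash
python3 st.py
```

```text
t 24.9 q [ 0.69  0.47 -0.03  0.25 -0.48  1.91 -0.87] P [ 0.5839 -0.3673  0.869 ] G [ 0.5727 -0.3691  0.8838]
[[0.7512, 0.275, 0.6001], [0.2752, -0.9568, 0.0939], [0.6, 0.0946, -0.7944]] F [ 0.  -1.3 -1.1] w 0.0849
tilt 37.4 az 8.9  jaw yaw 16.03  jaw updeg -5.43
```

Request:
step_arm(moves="85 0.6 0.6 -0.5 1; 85 0.6 0.6 -0.5 0; 85 0.6 0.6 -0.5 0; 85 0.6 0.6 -0.5 0; 85 0 0 0 0; 85 0 0 0 0; 85 0 0 0 0; 85 0 0 0 0")

```text
t: 25.7
eef_pos: [0.5909, -0.398, 0.8795]
eef_rot: [[0.727, 0.202, 0.656], [0.204, -0.976, 0.074], [0.655, 0.08, -0.751]]
contact_force: [-0.7, 0.2, -0.4]
grip_width: 0.0847
```

```bash
python3 st.py
```

```text
t 25.7 q [ 0.6   0.53  0.85  0.24 -1.25  1.91 -0.83] P [ 0.5909 -0.398   0.8795] G [ 0.5786 -0.3994  0.8935]
[[0.7272, 0.2019, 0.656], [0.2044, -0.9761, 0.0739], [0.6552, 0.0803, -0.7511]] F [-0.7  0.2 -0.4] w 0.0847
tilt 41.3 az 6.4  jaw yaw 11.69  jaw updeg -4.61
```

Request:
step_arm(moves="85 -0.4 -0.7 0.4 0.8; 85 -0.45 -0.75 0.45 0; 85 -0.45 -0.75 0.45 0; 85 -0.45 -0.75 0.45 0; 85 -0.45 -0.75 0.45 0; 85 -0.45 -0.75 0.45 0; 85 -0.45 -0.75 0.45 0; 85 -0.45 -0.75 0.45 0")

```text
t: 26.5
eef_pos: [0.5713, -0.2433, 0.7672]
eef_rot: [[0.738, 0.131, 0.662], [0.13, -0.99, 0.051], [0.662, 0.048, -0.748]]
contact_force: [-1.0, -1.2, -1.1]
grip_width: 0.0849
```

```bash
python3 st.py .44 .15 .29
```

```text
t 26.5 q [-0.69 -0.13  1.03  1.22 -0.18  1.33 -1.07] P [ 0.5713 -0.2433  0.7672] G [ 0.5589 -0.2443  0.7812]
[[0.7383, 0.1306, 0.6617], [0.1297, -0.9903, 0.0507], [0.6618, 0.0484, -0.7481]] F [-1.  -1.2 -1.1] w 0.0849
tilt 41.6 az 4.4  jaw yaw 7.51  jaw updeg -2.77
d [-0.1189  0.3943 -0.4912] units to put grasp there (xyz tool): [-7.24 -8.59  6.17]
```

Request:
step_arm(moves="85 -0.5 -0.6 0.45 0.5; 85 -0.5 -0.6 0.45 0; 85 -0.5 -0.6 0.45 0; 85 -0.5 -0.6 0.45 0; 85 -0.5 -0.6 0.45 0; 85 -0.5 -0.6 0.45 0; 85 -0.5 -0.6 0.45 0; 85 -0.5 -0.6 0.45 0")

```text
t: 27.3
eef_pos: [0.5128, 0.0294, 0.4964]
eef_rot: [[0.723, 0.137, 0.677], [0.117, -0.99, 0.075], [0.681, 0.025, -0.732]]
contact_force: [0.6, -0.9, 0.3]
grip_width: 0.085
```

```bash
python3 st.py .44 .15 .29
```

```text
t 27.3 q [-0.05 -0.33 -0.13  2.04  0.01  0.69 -1.61] P [0.5128 0.0294 0.4964] G [0.5002 0.028  0.51  ]
[[0.723, 0.1366, 0.6773], [0.1169, -0.9903, 0.0749], [0.6809, 0.0251, -0.7319]] F [ 0.6 -0.9  0.3] w 0.085
tilt 43.0 az 6.3  jaw yaw 7.85  jaw updeg -1.44
d [-0.0602  0.122  -0.22  ] units to put grasp there (xyz tool): [-3.58 -2.69  2.59]
```

Request:
step_arm(moves="85 -0.5 -0.5 0.35 0.2; 85 -0.5 -0.5 0.35 0; 85 -0.5 -0.5 0.35 0; 85 -0.5 -0.5 0.35 0; 85 -0.5 -0.5 0.35 0; 85 -0.5 -0.5 0.35 0; 85 -0.5 -0.4 0.35 0; 85 -0.5 -0.3 0.35 0")

```text
t: 28.1
eef_pos: [0.4261, 0.2191, 0.2564]
eef_rot: [[0.715, 0.165, 0.679], [0.14, -0.986, 0.092], [0.685, 0.029, -0.728]]
contact_force: [-91.1, 122.9, -43.3]
grip_width: 0.0846
```

```bash
python3 st.py .44 .15 .25
```

```text
t 28.1 q [ 0.76 -0.32 -1.41  2.41  0.57  0.17 -2.67] P [0.4261 0.2191 0.2564] G [0.4134 0.2174 0.27  ]
[[0.7154, 0.1646, 0.6791], [0.1396, -0.9859, 0.092], [0.6847, 0.029, -0.7283]] F [-91.1 122.9 -43.3] w 0.0846
tilt 43.3 az 7.7  jaw yaw 9.48  jaw updeg -1.66
d [ 0.0266 -0.0674 -0.02  ] units to put grasp there (xyz tool): [-0.08  1.4   0.53]
```

Run:
```python
from h import *
o=robot.observe();print(o['t'],o['contact_force'],o['qvel'].round(2),o['effort'].round(1),o['ft_torque'])
s=snap('top','t7');snap('scene','s7')
o=robot.observe();print(o['t'],o['contact_force'],o['qvel'].round(2))
```

```text
28.1 [-91.07574728 122.9252516  -43.34919355] [ 1.42 -0.34 -0.02  0.25  1.51 -0.02 -1.98] [ 80.5  31.2 -65.6 -22.4   0.3   0.8   3.1] [5.40413731 7.15390322 6.14050303]
28.2 [-0.68815316  0.2659306  -1.33333123] [-0.08  0.01 -0.09 -0.05 -0.11 -0.05  0.18]
```

View pics/t7.png

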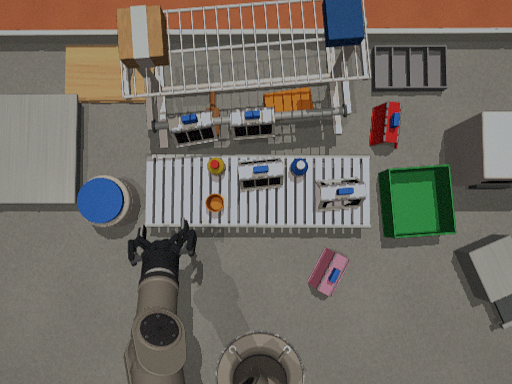

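View pics/s7.png

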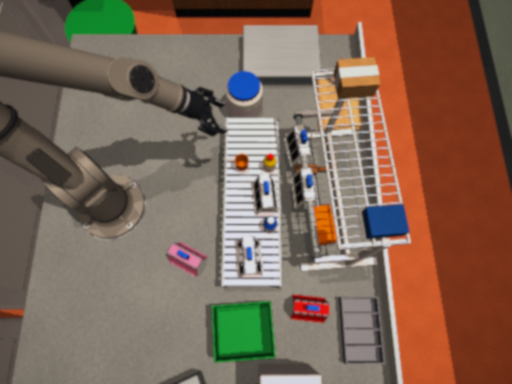

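```bash
python3 st.py .48 -.01 .31
```

```text
t 28.2 q [ 0.77 -0.32 -1.41  2.41  0.57  0.17 -2.67] P [0.4258 0.2117 0.2539] G [0.4132 0.2102 0.2676]
[[0.7199, 0.1531, 0.677], [0.1349, -0.9876, 0.08], [0.6808, 0.0338, -0.7317]] F [-0.7  0.3 -1.3] w 0.0851
tilt 43.0 az 6.7  jaw yaw 8.81  jaw updeg -1.93
d [ 0.0668 -0.2202  0.0424] units to put grasp there (xyz tool): [ 0.95  4.58 -0.07]
```

Request:
step_arm(moves="85 -0.25 0 0.1 0.3; 85 -0.25 0 0.1 0; 85 -0.25 0 0.1 0; 85 -0.25 0 0.1 0; 85 -0.25 0 0.1 0; 85 -0.25 0 0.1 0; 85 -0.25 0 0.1 0; 85 -0.25 0 0.1 0")

```text
t: 29.0
eef_pos: [0.4185, 0.2138, 0.24]
eef_rot: [[0.739, 0.151, 0.656], [0.1, -0.988, 0.115], [0.666, -0.02, -0.746]]
contact_force: [-0.3, -0.2, 0.6]
grip_width: 0.0852
```

```bash
python3 st.py .48 -.01 .31
```

```text
t 29.0 q [ 0.74 -0.25 -1.41  2.43  0.83  0.17 -2.96] P [0.4185 0.2138 0.24  ] G [0.4062 0.2116 0.2539]
[[0.7392, 0.1511, 0.6563], [0.0998, -0.9883, 0.1151], [0.666, -0.0196, -0.7457]] F [-0.3 -0.2  0.6] w 0.0852
tilt 41.8 az 9.9  jaw yaw 8.69  jaw updeg 1.12
d [ 0.0738 -0.2216  0.0561] units to put grasp there (xyz tool): [ 1.39  4.58 -0.38]
```

Request:
step_arm(moves="85 0.15 0.3 -0.15 -0.1; 85 0.15 0.45 -0.1 0; 85 0.15 0.45 0 0; 85 0.15 0.45 0 0; 85 0.15 0.45 0 0; 85 0.15 0.45 0 0; 85 0.15 0.45 0 0; 85 0.15 0.45 0 0")

```text
t: 29.8
eef_pos: [0.4829, 0.066, 0.2851]
eef_rot: [[0.739, 0.196, 0.644], [0.147, -0.981, 0.13], [0.657, -0.002, -0.754]]
contact_force: [0.4, -1.2, 0.3]
grip_width: 0.0855
```

```bash
python3 st.py .48 -.01 .29
```

```text
t 29.8 q [-0.09 -0.19 -0.19  2.41  0.13  0.2  -1.79] P [0.4829 0.066  0.2851] G [0.4708 0.0636 0.2992]
[[0.7392, 0.1962, 0.6443], [0.1466, -0.9806, 0.1303], [0.6573, -0.0019, -0.7536]] F [ 0.4 -1.2  0.3] w 0.0855
tilt 41.1 az 11.4  jaw yaw 11.31  jaw updeg 0.11
d [ 0.0092 -0.0736 -0.0092] units to put grasp there (xyz tool): [-0.2   1.48  0.06]
```

```bash
cat > sim.py <<'E'
from feas import *
vmax=.7*.1*np.array([2.39,2.39,3.14,3.14,3.14,3.14,3.14])
def step(q,row,w=1.0,reg=.02):
    P,T=fk(p,q,s);M=T.as_matrix()
    Pt=P+M@(np.array(row[:3])*.05); Rt=T*R.from_euler('z',row[3]*.15)
    def f(x):
        a,TT=fk(p,x,s);return np.r_[(a-Pt)/.3*w,(TT.inv()*Rt).as_rotvec(),reg*(x-q)]
    x=least_squares(f,np.clip(q,lo+1e-6,hi-1e-6),bounds=(lo,hi),max_nfev=30).x
    d=x-q; k=max(1,np.max(np.abs(d)/vmax)); return q+d/k
def info(q):
    P,T=fk(p,q,s);M=T.as_matrix();z=M[:,2];y=-M[:,1]
    return P.round(3),'tilt %.1f az %.1f yaw %.1f lev %.1f'%(np.degrees(np.arccos(-z[2])),np.degrees(np.arctan2(z[1],z[0])),np.degrees(np.arctan2(-y[0],y[1])),np.degrees(np.arcsin(y[2]))),q.round(2)
def run(q,row,n,**k):
    for i in range(n): q=step(q,row,**k)
    return q
if __name__=='__main__':
    for w in (.3,1,3):
        q=np.array([.66,.32,.23,.69,-.57,1.9,-.73]);print(w,*info(q))
        q=run(q,(.7,.4,-.6,0),8,w=w);print(*info(q))
        q=np.array([-.18,-.14,.28,2.38,-.41,.36,-.96])
        q=run(q,(.38,.5,-.75,0),16,w=w);print(' B',*info(q))
        q=np.array([.74,-.25,-1.41,2.43,.83,.17,-2.96])
        q=run(q,(.15,.45,-.03,0),8,w=w);print(' C',*info(q))
E
python3 sim.py
```

```text
0.3 [ 0.508 -0.405  0.774] tilt 28.4 az 15.4 yaw 12.8 lev 1.4 [ 0.66  0.32  0.23  0.69 -0.57  1.9  -0.73]
[ 0.59  -0.402  0.817] tilt 31.2 az 8.9 yaw 11.9 lev -1.8 [ 0.84  0.52 -0.65  0.32  0.02  1.92 -1.01]
 B [ 0.451 -0.396  0.828] tilt 32.5 az 7.7 yaw 8.7 lev -0.6 [ 0.68  0.23  0.31  0.7  -0.64  1.91 -0.75]
 C [0.489 0.066 0.266] tilt 42.1 az 4.3 yaw 6.6 lev -2.1 [-0.31 -0.14  0.04  2.4   0.45  0.17 -2.11]
1 [ 0.508 -0.405  0.774] tilt 28.4 az 15.4 yaw 12.8 lev 1.4 [ 0.66  0.32  0.23  0.69 -0.57  1.9  -0.73]
[ 0.584 -0.423  0.922] tilt 47.0 az -6.0 yaw 5.4 lev -11.9 [ 0.93  0.5  -1.08  0.24  0.37  1.74 -1.03]
 B [ 0.462 -0.388  0.821] tilt 31.4 az 7.8 yaw 9.1 lev -0.8 [ 0.68  0.23  0.25  0.72 -0.58  1.89 -0.76]
 C [0.486 0.055 0.271] tilt 42.1 az 4.3 yaw 6.6 lev -2.1 [-0.33 -0.16  0.09  2.4   0.35  0.18 -1.99]
3 [ 0.508 -0.405  0.774] tilt 28.4 az 15.4 yaw 12.8 lev 1.4 [ 0.66  0.32  0.23  0.69 -0.57  1.9  -0.73]
[ 0.596 -0.446  0.989] tilt 59.9 az -12.4 yaw -1.5 lev -18.1 [ 0.98  0.51 -1.41  0.24  0.68  1.55 -1.05]
 B [ 0.464 -0.387  0.819] tilt 31.2 az 7.9 yaw 9.2 lev -0.8 [ 0.68  0.23  0.25  0.72 -0.58  1.89 -0.76]
 C [0.486 0.054 0.272] tilt 42.1 az 4.3 yaw 6.6 lev -2.1 [-0.33 -0.16  0.09  2.4   0.34  0.18 -1.98]
```

Request:
step_arm(moves="85 0 0.25 0 0.25; 85 0 0.3 0 0; 85 0 0.3 0 0; 85 0 0.3 0 0; 85 0 0.25 0 0; 85 0 0.15 0 0; 85 0 0 0 0; 85 0 0 0 0")

```text
t: 30.6
eef_pos: [0.4966, 0.0006, 0.2816]
eef_rot: [[0.745, 0.195, 0.637], [0.132, -0.981, 0.145], [0.653, -0.024, -0.757]]
contact_force: [1.3, -0.5, 0.5]
grip_width: 0.0853
```

```bash
python3 st.py .487 -.018 .275
python3 - <<'E'
from h import *
o=robot.observe();s=robot.snapshot('wrist');cv2.imwrite('pics/w15.png',s['frame'][:,:,::-1]);s=wcam(s,o)
print(proj(s,(.545,-.005,.22)))
for b in blobs(s,(100,120,40),(125,255,255),200):print(b)
E
```

```text
t 30.6 q [-0.43 -0.2   0.33  2.42 -0.14  0.21 -1.34] P [0.4966 0.0006 0.2816] G [ 0.4847 -0.0021  0.2958]
[[0.7454, 0.1949, 0.6375], [0.132, -0.9805, 0.1454], [0.6534, -0.0242, -0.7567]] F [ 1.3 -0.5  0.5] w 0.0853
tilt 40.8 az 12.8  jaw yaw 11.24  jaw updeg 1.39
d [ 0.0023 -0.0159 -0.0208] units to put grasp there (xyz tool): [-0.28  0.33  0.3 ]
(np.float64(274.5987757784274), np.float64(206.2916486963836))
(array([128.6,  75.6]), np.int32(1167), array([34., 44.]), 90.0)
(array([274.2,  86.9]), np.int32(1219), array([36.3, 34.8]), 4.1)
(array([272.3, 210.7]), np.int32(1252), array([45.3, 29.4]), 4.2)
(array([370.6, 236. ]), np.int32(752), array([47., 30.]), 29.2)
```

View pics/w15.png

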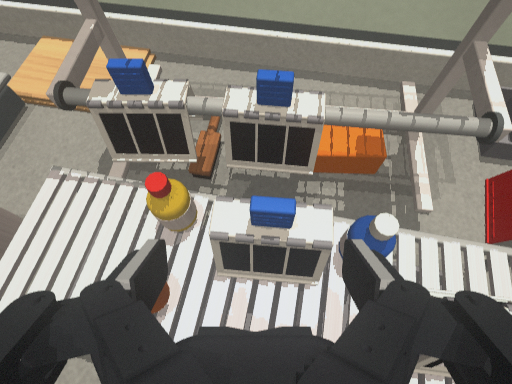

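Request:
step_arm(moves="60 -0.1 0.13 0.2 0; 60 -0.1 0.12 0.3 0; 60 -0.07 0.08 0.3 0; 60 0 0 0.3 0; 60 0 0 0.3 0; 60 0 0 0.2 0; 60 0 0 0 0; 60 0 0 0 0")

```text
t: 31.45
eef_pos: [0.5291, -0.0025, 0.2425]
eef_rot: [[0.746, 0.202, 0.635], [0.14, -0.979, 0.147], [0.652, -0.021, -0.758]]
contact_force: [0.8, 0.2, 0.6]
grip_width: 0.06
```

```bash
python3 st.py .545 -.005 .207
python3 - <<'E'
from h import *
o=robot.observe();s=robot.snapshot('wrist');cv2.imwrite('pics/w16.png',s['frame'][:,:,::-1]);s=wcam(s,o)
print(proj(s,(.545,-.005,.22)))
for b in blobs(s,(100,120,40),(125,255,255),200):print(b)
E
```

```text
t 31.45 q [-1.26 -0.27  1.13  2.44  0.89  0.17 -2.26] P [ 0.5291 -0.0025  0.2425] G [ 0.5173 -0.0052  0.2567]
[[0.7456, 0.2016, 0.6352], [0.1395, -0.9792, 0.1471], [0.6516, -0.021, -0.7583]] F [0.8 0.2 0.6] w 0.06
tilt 40.7 az 13.0  jaw yaw 11.64  jaw updeg 1.21
d [ 0.0277  0.0002 -0.0497] units to put grasp there (xyz tool): [-0.23  0.13  1.11]
(np.float64(263.3314875263149), np.float64(229.30450334399208))
(array([95.4, 65.6]), np.int32(1788), array([58., 42.]), -0.0)
(array([266.9,  80.2]), np.int32(1750), array([44.5, 42.2]), 4.8)
(array([260.9, 233.2]), np.int32(1827), array([57.5, 33.7]), 5.2)
(array([379.7, 261. ]), np.int32(1268), array([56.8, 39.8]), 53.1)
```

View pics/w16.png

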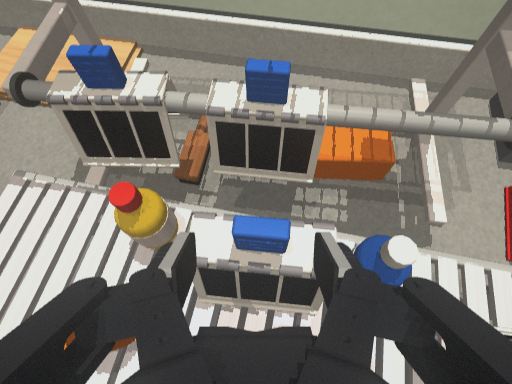

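Request:
step_arm(moves="60 -0.08 0.06 0.2 0; 60 -0.08 0.06 0.25 0; 60 -0.07 0.03 0.25 0; 60 0 0 0.25 0; 60 0 0 0.2 0; 60 0 0 0 0; 60 0 0 0 0; 60 0 0 0 0")

```text
t: 32.3
eef_pos: [0.5469, -0.0096, 0.2157]
eef_rot: [[0.746, 0.189, 0.638], [0.129, -0.982, 0.14], [0.653, -0.022, -0.757]]
contact_force: [-0.9, -0.3, -0.1]
grip_width: 0.0601
```

```bash
python3 st.py .545 -.005 .207
python3 - <<'E'
from h import *
o=robot.observe();s=robot.snapshot('wrist');cv2.imwrite('pics/w17.png',s['frame'][:,:,::-1]);s=wcam(s,o)
print(proj(s,(.545,-.005,.22)))
for b in blobs(s,(100,120,40),(125,255,255),200):print(b)
E
```

```text
t 32.3 q [-1.55 -0.31  1.44  2.43  1.41  0.17 -2.73] P [ 0.5469 -0.0096  0.2157] G [ 0.535  -0.0123  0.2298]
[[0.7461, 0.189, 0.6384], [0.1289, -0.9817, 0.1399], [0.6532, -0.0221, -0.7569]] F [-0.9 -0.3 -0.1] w 0.0601
tilt 40.8 az 12.4  jaw yaw 10.90  jaw updeg 1.27
d [ 0.01    0.0073 -0.0228] units to put grasp there (xyz tool): [-0.13 -0.09  0.49]
(np.float64(243.2450505572331), np.float64(243.34424605071857))
(array([57.7, 55.1]), np.int32(2516), array([49., 72.]), 90.0)
(array([251.2,  69.4]), np.int32(2364), array([51.4, 49.3]), 3.8)
(array([240.9, 246.6]), np.int32(2462), array([68.8, 37.8]), 4.9)
(array([376.1, 260.1]), np.int32(748), array([42. , 39.5]), 86.9)
```

View pics/w17.png

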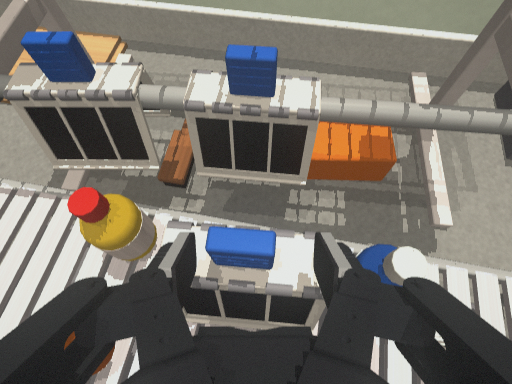

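Request:
step_arm(moves="60 -0.04 -0.04 0.12 0; 60 -0.04 -0.04 0.12 0; 60 -0.04 0 0.12 0; 60 0 0 0.12 0; 60 0 0 0.05 0; 60 0 0 0 0; 60 0 0 0 0; 60 0 0 0 0")

```text
t: 33.15
eef_pos: [0.5469, -0.0031, 0.2143]
eef_rot: [[0.749, 0.19, 0.635], [0.129, -0.982, 0.141], [0.65, -0.024, -0.76]]
contact_force: [0.3, -0.3, -0.6]
grip_width: 0.0601
```

```bash
python3 st.py .545 -.005 .207
python3 - <<'E'
from h import *
o=robot.observe();s=robot.snapshot('wrist');cv2.imwrite('pics/w18.png',s['frame'][:,:,::-1]);s=wcam(s,o)
print(proj(s,(.545,-.005,.22)))
for b in blobs(s,(100,120,40),(125,255,255),200):print(b)
E
```

```text
t 33.15 q [-1.57 -0.3   1.45  2.43  1.42  0.17 -2.75] P [ 0.5469 -0.0031  0.2143] G [ 0.535  -0.0058  0.2285]
[[0.749, 0.1896, 0.6349], [0.1291, -0.9816, 0.1408], [0.6499, -0.0235, -0.7597]] F [ 0.3 -0.3 -0.6] w 0.0601
tilt 40.6 az 12.5  jaw yaw 10.93  jaw updeg 1.35
d [ 0.01    0.0008 -0.0215] units to put grasp there (xyz tool): [-0.13  0.03  0.46]
(np.float64(255.73076746240412), np.float64(244.9169400867494))
(array([64. , 53.8]), np.int32(2548), array([72., 49.]), -0.0)
(array([260. ,  68.1]), np.int32(2403), array([51.7, 50. ]), 3.9)
(array([252.9, 247.9]), np.int32(2505), array([69.8, 37.8]), 4.9)
(array([384.8, 263.3]), np.int32(1007), array([41.5, 39.8]), 7.9)
```

View pics/w18.png

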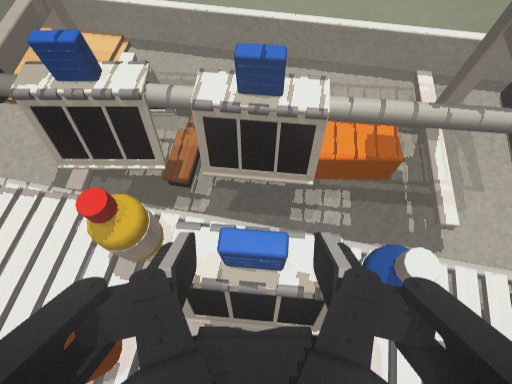

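Request:
step_arm(moves="60 -0.1 0 0.4 0; 60 -0.1 0 0.4 0; 60 -0.1 0 0.4 0; 60 0 0 0 0; 60 0 0 0 0; 60 0 0 0 0; 60 0 0 0 0; 60 0 0 0 0")

```text
t: 34.0
eef_pos: [0.5468, 0.0064, 0.2099]
eef_rot: [[0.757, 0.184, 0.627], [0.131, -0.983, 0.131], [0.64, -0.017, -0.768]]
contact_force: [-0.2, -0.2, -0.8]
grip_width: 0.0602
```

```bash
python3 st.py .545 -.005 .207
```

```text
t 34.0 q [-1.63 -0.34  1.45  2.43  1.46  0.24 -2.81] P [0.5468 0.0064 0.2099] G [0.5351 0.0039 0.2243]
[[0.7568, 0.1843, 0.6271], [0.1306, -0.9827, 0.1312], [0.6404, -0.0174, -0.7678]] F [-0.2 -0.2 -0.8] w 0.0602
tilt 39.8 az 11.8  jaw yaw 10.62  jaw updeg 1.00
d [ 0.0099 -0.0089 -0.0173] units to put grasp there (xyz tool): [-0.09  0.22  0.37]
```

Request:
step_arm(moves="60 -0.35 0.15 0.45 0; 60 -0.3 0.1 0.4 0; 60 -0.2 0 0.25 0; 60 0 0 0 0; 60 0 0 0 0; 60 0 0 0 0; 60 0 0 0 0; 60 0 0 0 0")

```text
t: 34.8
eef_pos: [0.5519, 0.0121, 0.2114]
eef_rot: [[0.755, 0.147, 0.638], [0.105, -0.989, 0.103], [0.647, -0.011, -0.763]]
contact_force: [1.8, -0.9, -0.4]
grip_width: 0.0602
```

```bash
python3 st.py .545 -.005 .207
```

```text
t 34.8 q [-1.67 -0.34  1.46  2.43  1.55  0.29 -2.96] P [0.5519 0.0121 0.2114] G [0.5399 0.0102 0.2257]
[[0.7555, 0.147, 0.6385], [0.105, -0.9891, 0.1034], [0.6467, -0.011, -0.7627]] F [ 1.8 -0.9 -0.4] w 0.0602
tilt 40.3 az 9.2  jaw yaw 8.45  jaw updeg 0.63
d [ 0.0051 -0.0152 -0.0187] units to put grasp there (xyz tool): [-0.2   0.32  0.32]
```

Request:
step_arm(moves="60 0 0 -0.3 0; 60 0 0 -0.6 0; 60 0 0.2 -0.7 0; 60 -0.3 0.3 -0.6 0; 60 -0.5 0.3 0 0; 60 -0.5 0.3 0.2 0; 60 -0.4 0.3 0.3 0; 60 -0.3 0.1 0.3 0")

```text
t: 35.6
eef_pos: [0.4888, -0.0128, 0.2535]
eef_rot: [[0.779, 0.178, 0.601], [0.134, -0.984, 0.118], [0.612, -0.012, -0.791]]
contact_force: [-0.4, -0.1, 0.8]
grip_width: 0.0601
```

```bash
python3 st.py .545 -.005 .207 .46 -.06 .2
```

```text
t 35.6 q [-0.49 -0.17  0.41  2.43 -0.07  0.21 -1.39] P [ 0.4888 -0.0128  0.2535] G [ 0.4775 -0.015   0.2683]
[[0.7794, 0.1781, 0.6007], [0.1337, -0.9839, 0.1183], [0.6121, -0.0119, -0.7907]] F [-0.4 -0.1  0.8] w 0.0601
tilt 37.8 az 11.1  jaw yaw 10.26  jaw updeg 0.68
d [ 0.0675  0.01   -0.0613] units to put grasp there (xyz tool): [0.33 0.06 1.8 ]
TCP d [-0.0288 -0.0472 -0.0535] units: [-1.23  0.84  0.39]
```

Request:
step_arm(moves="60 -0.5 0.3 0.4 0; 60 -0.5 0.3 0.4 0; 60 -0.5 0.2 0.4 0; 60 -0.5 0 0.4 0; 60 -0.5 0 0.4 0; 60 -0.4 0 0.3 0; 60 0 0 0 0; 60 0 0 0 0")

```text
t: 36.4
eef_pos: [0.4714, -0.0294, 0.221]
eef_rot: [[0.789, 0.192, 0.583], [0.172, -0.981, 0.091], [0.589, 0.028, -0.807]]
contact_force: [0.3, -0.1, -0.5]
grip_width: 0.0601
```

```bash
python3 st.py .545 -.005 .207 .46 -.06 .2
```

```text
t 36.4 q [ 0.55 -0.06 -0.52  2.43 -0.78  0.18 -0.62] P [ 0.4714 -0.0294  0.221 ] G [ 0.4605 -0.0311  0.2361]
[[0.7894, 0.192, 0.5831], [0.1716, -0.981, 0.0907], [0.5894, 0.0284, -0.8073]] F [ 0.3 -0.1 -0.5] w 0.0601
tilt 36.2 az 8.8  jaw yaw 11.07  jaw updeg -1.63
d [ 0.0845  0.0261 -0.0291] units to put grasp there (xyz tool): [ 1.08 -0.2   1.5 ]
TCP d [-0.0114 -0.0306 -0.021 ] units: [-0.53  0.54  0.15]
```

Request:
step_arm(moves="60 0.15 -0.05 0.2 0.3; 60 0.2 -0.05 0.28 0; 60 0.2 -0.05 0.28 0; 60 0.2 -0.05 0.28 0; 60 0.15 0 0.22 0; 60 0.1 0 0.12 0; 60 0 0 0 0; 60 0 0 0 0")

```text
t: 37.2
eef_pos: [0.5423, -0.0111, 0.2162]
eef_rot: [[0.81, 0.168, 0.562], [0.134, -0.986, 0.102], [0.571, -0.007, -0.821]]
contact_force: [-0.3, -0.6, -0.5]
grip_width: 0.0601
```

```bash
python3 st.py .545 -.005 .207;python3 - <<'E'
from h import *
o=robot.observe();s=robot.snapshot('wrist');cv2.imwrite('pics/w19.png',s['frame'][:,:,::-1]);s=wcam(s,o)
print(proj(s,(.545,-.005,.22)))
for b in blobs(s,(100,120,40),(125,255,255),200):print(b)
E
```

```text
t 37.2 q [ 0.03  0.06 -0.08  2.32 -0.42  0.17 -1.06] P [ 0.5423 -0.0111  0.2162] G [ 0.5318 -0.013   0.2315]
[[0.8102, 0.168, 0.5616], [0.1337, -0.9858, 0.1019], [0.5708, -0.0075, -0.8211]] F [-0.3 -0.6 -0.5] w 0.0601
tilt 34.8 az 10.3  jaw yaw 9.67  jaw updeg 0.43
d [ 0.0132  0.008  -0.0245] units to put grasp there (xyz tool): [-0.05 -0.11  0.57]
(np.float64(242.31434390642212), np.float64(235.33409136542687))
(array([38.1, 32.6]), np.int32(2995), array([54., 78.]), 90.0)
(array([245.8,  47.2]), np.int32(2537), array([53.8, 52.4]), 3.8)
(array([240.6, 235.6]), np.int32(2166), array([68.2, 33.6]), 3.2)
(array([375.5, 254.9]), np.int32(1514), array([62. , 44.8]), 64.1)
```

View pics/w19.png

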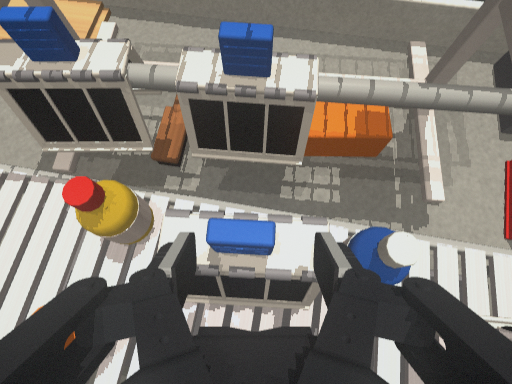

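Request:
step_arm(moves="60 -0.04 -0.08 0.2 0; 60 -0.03 -0.06 0.22 0; 60 0 0 0.2 0; 60 0 0 0 0; 60 0 0 0 0; 60 0 0 0 0; 60 0 0 0 0; 60 0 0 0 0")

```text
t: 38.05
eef_pos: [0.5456, -0.0118, 0.2019]
eef_rot: [[0.818, 0.163, 0.552], [0.126, -0.986, 0.106], [0.562, -0.017, -0.827]]
contact_force: [0.2, -0.1, -0.2]
grip_width: 0.06
```

```bash
python3 st.py .545 -.005 .207;python3 - <<'E'
from h import *
o=robot.observe();s=robot.snapshot('wrist');cv2.imwrite('pics/w20.png',s['frame'][:,:,::-1]);s=wcam(s,o)
print(proj(s,(.545,-.005,.22)))
for b in blobs(s,(100,120,40),(125,255,255),200):print(b)
E
```

```text
t 38.05 q [-0.46  0.08  0.45  2.35 -0.79  0.18 -0.69] P [ 0.5456 -0.0118  0.2019] G [ 0.5353 -0.0138  0.2174]
[[0.8176, 0.1634, 0.5521], [0.1258, -0.9864, 0.1057], [0.5619, -0.017, -0.8271]] F [ 0.2 -0.1 -0.2] w 0.06
tilt 34.2 az 10.8  jaw yaw 9.41  jaw updeg 0.97
d [ 0.0097  0.0088 -0.0104] units to put grasp there (xyz tool): [ 0.06 -0.14  0.3 ]
(np.float64(237.59644599432383), np.float64(236.68930381427523))
(array([27.9, 25.8]), np.int32(2590), array([64., 50.]), 0.0)
(array([241.7,  32.1]), np.int32(3091), array([58.7, 58.4]), 3.0)
(array([236. , 236.5]), np.int32(2575), array([75.1, 36.1]), 2.7)
(array([380.5, 255. ]), np.int32(1867), array([65.3, 53.6]), 67.2)
```

View pics/w20.png

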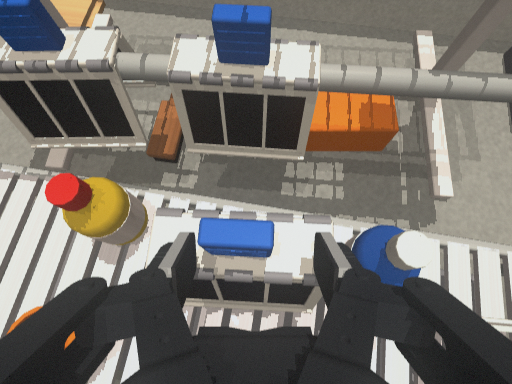

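Request:
step_arm(moves="60 0.03 -0.12 0.15 0; 60 0.03 -0.1 0.15 0; 60 0.03 -0.05 0.12 0; 60 0 0 0 0; 60 0 0 0 0; 60 0 0 0 0; 60 0 0 0 0; 60 0 0 0 0")

```text
t: 38.9
eef_pos: [0.559, 0.0004, 0.1882]
eef_rot: [[0.817, 0.156, 0.554], [0.119, -0.988, 0.103], [0.564, -0.018, -0.826]]
contact_force: [-0.6, -0.7, 0.0]
grip_width: 0.0597
```

```bash
python3 st.py .545 -.005 .207;python3 - <<'E'
from h import *
o=robot.observe();s=robot.snapshot('wrist');cv2.imwrite('pics/w21.png',s['frame'][:,:,::-1]);s=wcam(s,o)
print(proj(s,(.545,-.005,.22)))
for b in blobs(s,(100,120,40),(125,255,255),200):print(b)
E
```

```text
t 38.9 q [-0.62  0.14  0.6   2.35 -1.12  0.17 -0.41] P [5.590e-01 4.000e-04 1.882e-01] G [ 0.5486 -0.0015  0.2036]
[[0.8174, 0.1563, 0.5545], [0.119, -0.9875, 0.1029], [0.5636, -0.0181, -0.8258]] F [-0.6 -0.7  0. ] w 0.0597
tilt 34.3 az 10.5  jaw yaw 8.99  jaw updeg 1.04
d [-0.0036 -0.0035  0.0034] units to put grasp there (xyz tool): [-0.03  0.06 -0.1 ]
(np.float64(259.029167848996), np.float64(267.5917379545026))
(array([24.9, 29.1]), np.int32(2658), array([54., 60.]), 90.0)
(array([255.5,  32.4]), np.int32(3702), array([65. , 64.2]), 2.4)
(array([402.2, 262.6]), np.int32(1579), array([38.9, 60.1]), 45.0)
(array([256.5, 264.6]), np.int32(3146), array([86.3, 37.8]), 2.7)
```

View pics/w21.png

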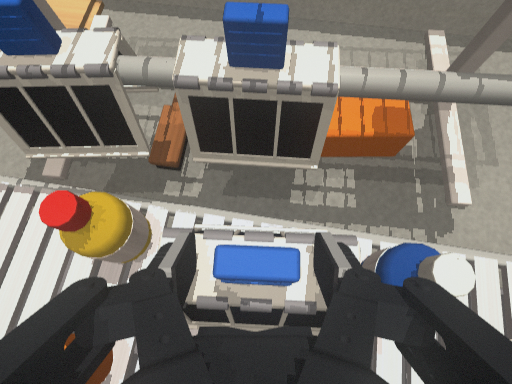

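Request:
step_arm(moves="60 0 0 -0.08 0; 40 0 0 0 0; 25 0 0 0 0; 25 0 0 0 0; 25 0 0 0 0; 25 0 0 0 0; 25 0.15 0 -0.2 0; 25 0.25 0 -0.35 0", newtons=40)

```text
t: 39.75
eef_pos: [0.5562, -0.0011, 0.2189]
eef_rot: [[0.819, 0.155, 0.552], [0.118, -0.988, 0.102], [0.561, -0.019, -0.828]]
contact_force: [-0.3, 0.3, -1.2]
grip_width: 0.0354
```

Request:
step_arm(moves="25 0.28 0 -0.4 0; 25 0.28 0 -0.4 0; 25 0.28 0 -0.4 0; 25 0.25 0 -0.3 0; 25 0.1 0 -0.1 0; 25 0 0 0 0; 25 0 0 0 0; 25 0 0 0 0")

```text
t: 40.55
eef_pos: [0.557, 0.0029, 0.294]
eef_rot: [[0.823, 0.165, 0.544], [0.124, -0.986, 0.113], [0.555, -0.025, -0.832]]
contact_force: [-0.2, -0.1, -1.0]
grip_width: 0.0355
```

```bash
python3 st.py .6873 -.122 .305;python3 - <<'E'
from h import *
o=robot.observe();s=robot.snapshot('wrist');cv2.imwrite('pics/w22.png',s['frame'][:,:,::-1])
s=snap('top','t8')
E
```

```text
t 40.55 q [-0.95 -0.13  0.83  2.23  0.08  0.41 -1.57] P [0.557  0.0029 0.294 ] G [0.5468 0.0007 0.3096]
[[0.8227, 0.1654, 0.5438], [0.1237, -0.9859, 0.1127], [0.5548, -0.0255, -0.8316]] F [-0.2 -0.1 -1. ] w 0.0355
tilt 33.7 az 11.7  jaw yaw 9.52  jaw updeg 1.46
d [ 0.1405 -0.1227 -0.0046] units to put grasp there (xyz tool): [1.96 2.89 1.33]
```

View pics/w22.png

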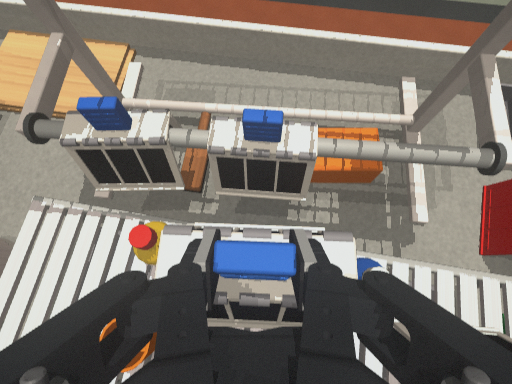

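View pics/t8.png

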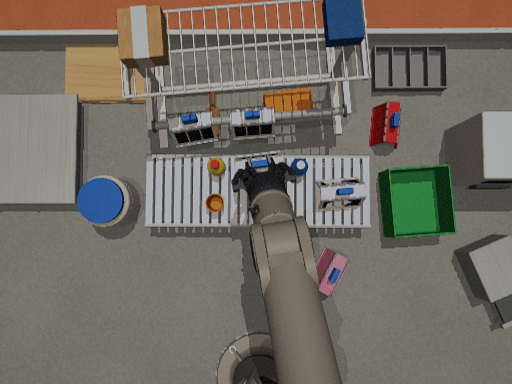

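Request:
step_arm(moves="25 0 0.3 -0.1 0.1; 25 -0.05 0.4 -0.07 0.1; 25 -0.05 0.45 -0.07 0; 25 -0.05 0.45 -0.05 0; 25 -0.05 0.45 -0.05 0; 25 -0.05 0.4 -0.05 0; 25 0 0.1 0 0; 25 0 0 0 0")

```text
t: 41.45
eef_pos: [0.5523, -0.1313, 0.2936]
eef_rot: [[0.832, 0.14, 0.537], [0.096, -0.989, 0.109], [0.547, -0.039, -0.836]]
contact_force: [-0.0, -0.1, -1.6]
grip_width: 0.0351
```

```bash
python3 st.py .6875 -.1266 .308
```

```text
t 41.45 q [-1.12 -0.22  1.3   2.18 -0.05  0.48 -1.18] P [ 0.5523 -0.1313  0.2936] G [ 0.5422 -0.1333  0.3092]
[[0.8316, 0.1403, 0.5373], [0.0964, -0.9893, 0.1091], [0.5469, -0.039, -0.8363]] F [-0.  -0.1 -1.6] w 0.0351
tilt 33.2 az 11.5  jaw yaw 8.07  jaw updeg 2.23
d [ 0.1453  0.0067 -0.0012] units to put grasp there (xyz tool): [2.42 0.28 1.6 ]
```

Request:
step_arm(moves="25 0.25 0.03 0.16 0; 25 0.4 0.05 0.26 0; 25 0.4 0.05 0.26 0; 25 0.4 0.05 0.26 0; 25 0.4 0.05 0.26 0; 25 0.35 0.05 0.24 0; 25 0 0 0 0; 25 0 0 0 0")

```text
t: 42.25
eef_pos: [0.6206, -0.1018, 0.3284]
eef_rot: [[0.823, 0.135, 0.551], [0.104, -0.991, 0.088], [0.558, -0.015, -0.83]]
contact_force: [-0.3, 0.8, -1.8]
grip_width: 0.0354
```

```bash
python3 st.py .6875 -.1266 .300;python3 - <<'E'
from h import *
o=robot.observe();s=robot.snapshot('wrist');cv2.imwrite('pics/w23.png',s['frame'][:,:,::-1])
E
```

```text
t 42.25 q [-1.48 -0.33  1.45  2.05  0.39  0.57 -1.64] P [ 0.6206 -0.1018  0.3284] G [ 0.6103 -0.1034  0.3439]
[[0.8235, 0.1355, 0.551], [0.104, -0.9907, 0.0881], [0.5578, -0.0153, -0.8299]] F [-0.3  0.8 -1.8] w 0.0354
tilt 33.9 az 9.1  jaw yaw 7.79  jaw updeg 0.88
d [ 0.0772 -0.0232 -0.0439] units to put grasp there (xyz tool): [0.73 0.68 1.54]
```

View pics/w23.png

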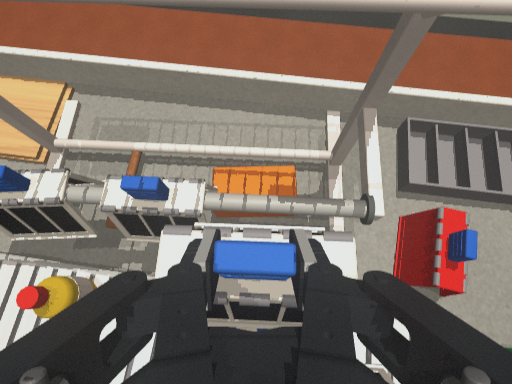

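Request:
step_arm(moves="25 -0.15 0.2 0.2 0; 25 -0.15 0.2 0.2 0; 25 -0.15 0.15 0.2 0; 25 -0.05 0.1 0.1 0; 25 0.15 0 0.1 0; 25 0.2 0 0.13 0; 25 0 0 0 0; 25 0 0 0 0")

```text
t: 43.1
eef_pos: [0.6047, -0.1225, 0.3065]
eef_rot: [[0.818, 0.122, 0.562], [0.099, -0.992, 0.072], [0.566, -0.003, -0.824]]
contact_force: [-0.8, -0.3, -1.6]
grip_width: 0.0356
```

```bash
python3 st.py .6875 -.1266 .300
```

```text
t 43.1 q [-1.43 -0.34  1.45  2.11  0.41  0.5  -1.63] P [ 0.6047 -0.1225  0.3065] G [ 0.5942 -0.1238  0.3219]
[[0.8182, 0.1223, 0.5617], [0.0989, -0.9925, 0.0719], [0.5663, -0.0033, -0.8242]] F [-0.8 -0.3 -1.6] w 0.0356
tilt 34.5 az 7.3  jaw yaw 7.02  jaw updeg 0.19
d [ 0.0933 -0.0028 -0.0219] units to put grasp there (xyz tool): [1.27 0.28 1.4 ]
```

Request:
step_arm(moves="25 0.2 0.05 0.25 0; 25 0.25 0.05 0.3 0; 25 0.25 0.05 0.3 0; 25 0.25 0.05 0.3 0; 25 0.2 0.05 0.2 0; 25 0.1 0 0.1 0; 25 0 0 0 0; 25 0 0 0 0")

```text
t: 43.9
eef_pos: [0.6339, -0.1014, 0.3305]
eef_rot: [[0.802, 0.109, 0.587], [0.098, -0.994, 0.05], [0.589, 0.018, -0.808]]
contact_force: [0.5, -0.8, -1.4]
grip_width: 0.0355
```

```bash
python3 st.py .6875 -.1266 .300
```

```text
t 43.9 q [-1.51 -0.34  1.45  2.06  0.52  0.53 -1.78] P [ 0.6339 -0.1014  0.3305] G [ 0.6229 -0.1024  0.3456]
[[0.8022, 0.1089, 0.587], [0.0984, -0.9939, 0.05], [0.5889, 0.0177, -0.808]] F [ 0.5 -0.8 -1.4] w 0.0355
tilt 36.1 az 4.9  jaw yaw 6.26  jaw updeg -1.01
d [ 0.0646 -0.0242 -0.0456] units to put grasp there (xyz tool): [0.45 0.61 1.47]
```

Request:
step_arm(moves="25 -0.4 0 -0.2 0; 25 -0.45 0 -0.25 0; 25 -0.45 0 -0.25 0; 25 -0.45 0 -0.25 0; 25 -0.45 0 -0.25 0; 25 -0.3 0 -0.15 0; 25 0 0 0 0; 25 0 0 0 0")

```text
t: 44.7
eef_pos: [0.4878, -0.1181, 0.3086]
eef_rot: [[0.804, 0.107, 0.585], [0.098, -0.994, 0.048], [0.587, 0.018, -0.81]]
contact_force: [0.8, 0.2, -0.7]
grip_width: 0.0355
```

```bash
python3 st.py .6875 -.1266 .300
```

```text
t 44.7 q [-0.67 -0.33  0.74  2.31  0.24  0.46 -1.52] P [ 0.4878 -0.1181  0.3086] G [ 0.4769 -0.119   0.3237]
[[0.804, 0.1074, 0.5848], [0.0975, -0.9941, 0.0484], [0.5865, 0.0181, -0.8097]] F [ 0.8  0.2 -0.7] w 0.0355
tilt 35.9 az 4.7  jaw yaw 6.17  jaw updeg -1.04
d [ 0.2106 -0.0076 -0.0237] units to put grasp there (xyz tool): [3.09 0.6  2.84]
```

```bash
cat > s2.py <<'E'
from sim import *
for reg in (.02,.1,.3):
    q=np.array([-1.12,-.22,1.3,2.18,-.05,.48,-1.18]);q=run(q,(.38,.05,.25,0),6,reg=reg);print('chk',reg,*info(q))
    q=np.array([-.95,-.13,.83,2.23,.08,.41,-1.57]);q=run(q,(-.04,.42,-.06,0),6,reg=reg);print('chk2',*info(q))
    q0=np.array([-.67,-.33,.74,2.31,.24,.46,-1.52])
    for name,seq in (('fwd',[((.4,.06,.38,0),8)]),('in',[((-.4,0,.2,0),6)]),('inR',[((-.4,.4,.2,0),6)]),('R',[((0,.5,0,0),6)]),('up',[((.3,0,-.4,0),6)]),('L',[((0,-.5,0,0),6)])):
        q=q0.copy()
        for r,n in seq:q=run(q,r,n,reg=reg)
        print(name,*info(q))
E
python3 s2.py
```

```text
chk 0.02 [ 0.589 -0.125  0.327] tilt 37.3 az 0.3 yaw 4.4 lev -3.1 [-1.51 -0.34  1.46  2.07  0.53  0.5  -1.8 ]
chk2 [ 0.522 -0.124  0.297] tilt 34.0 az 6.9 yaw 8.4 lev -1.0 [-1.11 -0.21  1.25  2.17 -0.04  0.48 -1.19]
fwd [ 0.659 -0.111  0.28 ] tilt 35.9 az -0.7 yaw 5.0 lev -4.1 [-0.65  0.27  0.91  1.98 -0.82  0.5  -0.65]
in [ 0.413 -0.128  0.205] tilt 31.5 az 2.7 yaw 6.3 lev -2.2 [-0.69 -0.19  0.97  2.44 -0.23  0.32 -0.93]
inR [ 0.403 -0.236  0.2  ] tilt 36.1 az -1.5 yaw 4.7 lev -4.5 [-0.96 -0.34  1.46  2.4  -0.1   0.25 -0.78]
R [ 0.469 -0.255  0.316] tilt 36.2 az -0.5 yaw 5.1 lev -4.1 [-0.9  -0.34  1.27  2.15  0.05  0.53 -1.04]
up [ 0.458 -0.095  0.455] tilt 36.1 az -0.4 yaw 5.1 lev -4.0 [ 0.01 -0.34  0.15  2.06 -0.13  0.81 -1.22]
L [0.442 0.043 0.295] tilt 36.2 az -0.3 yaw 5.1 lev -4.0 [-0.5  -0.28  0.2   2.37  0.41  0.46 -2.06]
chk 0.1 [ 0.589 -0.123  0.334] tilt 38.6 az -0.2 yaw 4.1 lev -3.5 [-1.37 -0.15  1.46  2.08  0.04  0.42 -1.36]
chk2 [ 0.518 -0.121  0.3  ] tilt 34.1 az 5.1 yaw 7.7 lev -1.8 [-1.05 -0.21  1.17  2.18 -0.    0.48 -1.24]
fwd [ 0.664 -0.108  0.289] tilt 36.2 az -6
[... 727 characters left out ...]
4.7 az 0.5 yaw 5.6 lev -3.6 [-0.91 -0.21  1.    2.21  0.11  0.46 -1.39]
fwd [ 0.64  -0.101  0.303] tilt 39.1 az -15.4 yaw -1.1 lev -11.3 [-0.73  0.15  0.82  2.04 -0.07  0.32 -1.42]
in [ 0.406 -0.121  0.218] tilt 30.4 az -2.4 yaw 4.6 lev -4.1 [-0.72 -0.27  0.89  2.44  0.23  0.36 -1.44]
inR [ 0.389 -0.221  0.22 ] tilt 34.9 az -9.8 yaw 1.2 lev -7.6 [-0.73 -0.34  1.14  2.43  0.31  0.29 -1.29]
R [ 0.456 -0.239  0.325] tilt 37.0 az -9.2 yaw 1.0 lev -7.6 [-0.73 -0.34  1.03  2.21  0.23  0.49 -1.3 ]
up [ 0.484 -0.097  0.435] tilt 35.8 az -1.1 yaw 4.9 lev -4.3 [-0.53 -0.34  0.54  2.06  0.16  0.76 -1.51]
L [0.446 0.028 0.295] tilt 35.3 az 8.9 yaw 9.3 lev -0.3 [-0.67 -0.3   0.45  2.35  0.23  0.45 -1.77]
```

Request:
step_arm(moves="25 0.3 0.06 0.25 0; 25 0.42 0.06 0.34 0; 25 0.42 0.06 0.34 0; 25 0.42 0.06 0.34 0; 25 0.42 0.06 0.34 0; 25 0.42 0.06 0.34 0; 25 0 0 0 0; 25 0 0 0 0")

```text
t: 45.5
eef_pos: [0.6125, -0.1108, 0.3107]
eef_rot: [[0.802, 0.122, 0.584], [0.109, -0.992, 0.058], [0.587, 0.017, -0.809]]
contact_force: [0.1, 0.8, -0.8]
grip_width: 0.0355
```

```bash
python3 st.py .6875 -.1266 .300
```

```text
t 45.5 q [-1.44 -0.31  1.44  2.12  0.44  0.47 -1.68] P [ 0.6125 -0.1108  0.3107] G [ 0.6016 -0.1119  0.3258]
[[0.8022, 0.1221, 0.5845], [0.1085, -0.9924, 0.0583], [0.5871, 0.0167, -0.8093]] F [ 0.1  0.8 -0.8] w 0.0355
tilt 36.0 az 5.7  jaw yaw 7.01  jaw updeg -0.96
d [ 0.0859 -0.0147 -0.0258] units to put grasp there (xyz tool): [1.04 0.49 1.41]
```

```bash
cat > refit.py <<'E'
import fk
from fk import *
fk.D=[fk.D[0],
([-1.58,.21,.97,2.37,.87,.17,-2.95],[.5081,.2285,.1873],[[.8083,.1169,.5771],[.0895,-.9931,.0757],[.5819,-.0095,-.8132]]),
([-1.13,.27,.83,1.95,-.14,.43,-1.71],[.6731,.1841,.2946],[[.8266,.1228,.5493],[.1035,-.9924,.0662],[.5533,.0021,-.833]]),
([-.9,.39,.6,2.05,-.32,.21,-1.57],[.6769,.1705,.1935],[[.8278,.1,.552],[.0758,-.9949,.0666],[.5558,-.0133,-.8312]]),
([.04,.08,.04,2.43,-1.15,.17,-.24],[.4908,-.0507,.1713],[[.8299,.1588,.5349],[.1179,-.9869,.1101],[.5454,-.0282,-.8377]]),
([.55,-.06,-.52,2.43,-.78,.18,-.62],[.4714,-.0294,.221],[[.7894,.192,.5831],[.1716,-.981,.0907],[.5894,.0284,-.8073]]),
([-.62,.14,.6,2.35,-1.12,.17,-.41],[.559,.0004,.1882],[[.8174,.1563,.5545],[.119,-.9875,.1029],[.5636,-.0181,-.8258]]),
([-1.43,-.34,1.45,2.11,.41,.5,-1.63],[.6047,-.1225,.3065],[[.8182,.1223,.5617],[.0989,-.9925,.0719],[.5663,-.0033,-.8242]]),
([-.67,-.33,.74,2.31,.24,.46,-1.52],[.4878,-.1181,.3086],[[.804,.1074,.5848],[.0975,-.9941,.0484],[.5865,.0181,-.8097]]),
([-1.12,-.22,1.3,2.18,-.05,.48,-1.18],[.5523,-.1313,.2936],[[.8316,.1403,.5373],[.0964,-.9893,.1091],[.5469,-.039,-.8363]]),
([-1.57,-.3,1.45,2.43,1.42,.17,-2.75],[.5469,-.0031,.2143],[[.749,.1896,.6349],[.1291,-.9816,.1408],[.6499,-.0235,-.7597]])]
s=(-1,)*4
o=least_squares(res,[.25,.54,.48,.29,-.09,1.49,0,0],args=(s,),loss='soft_l1',f_scale=.01)
print(o.cost,o.x.round(4).tolist());r=o.fun if 0 else res(o.x,s);print(np.abs(r.reshape(-1,12)).max(1).round(3))
for q,P,M in fk.D:
    a,T=fk.fk(o.x,q,s);print((a-P).round(3),np.degrees((R.from_matrix(M)*T.inv()).as_rotvec()).round(1))
E
python3 refit.py
```

```text
Traceback (most recent call last):
  File "refit.py", line 3, in <module>
    fk.D=[fk.D[0],
          ^^^^
AttributeError: 'function' object has no attribute 'D'
```

```bash
sed -i 's/^import fk$//; s/^from fk import \*/import fk as F\nfrom fk import */; s/fk\.D/F.D/g; s/fk\.fk/fk/g' refit.py; python3 refit.py
```

```text
0.0025111973172246083 [0.3274, 0.5602, 0.508, 0.358, -0.0449, 1.5343, -0.0249, 0.0172]
[0.032 0.018 0.006 0.009 0.043 0.046 0.018 0.006 0.023 0.007 0.01 ]
[0.032 0.006 0.006] [-0.   0.   0.5]
[-0.012 -0.018 -0.007] [ 1.3 -0.   0.8]
[0.004 0.002 0.002] [1.1 0.4 0.6]
[-0.009  0.007 -0.008] [ 1.5 -0.5  0.4]
[ 0.006  0.043 -0.003] [1.2 0.3 0.8]
[ 0.03   0.046 -0.002] [1.5 0.7 1.2]
[-0.01   0.018 -0.004] [1.  0.3 1.3]
[ 0.002 -0.005  0.004] [1.  0.3 0.4]
[0.    0.023 0.003] [1.4 0.4 0.7]
[ 0.001 -0.001  0.003] [0.8 0.5 1.3]
[-0.001 -0.008  0.003] [1.8 0.7 0.7]
```

```bash
cat >> refit.py <<'E'
def fk2(p,q,s=s):
    h,L1,L2,d,yb,yt,a,b,rx,ry,tx,ty,c,o1,o2,o3=p
    q=np.array(q)
    ry_=lambda t:R.from_euler('y',t); rz=lambda t:R.from_euler('z',t)
    B=R.from_rotvec([rx,ry,0]);T=B*rz(yb-q[0])*ry_(q[1]+o1); P=B.apply([0,0,h])+T.apply([a,0,L1])
    T=T*rz(-q[2])*ry_(q[3]+o2); P=P+T.apply([b,0,L2])
    T=T*rz(-q[4])*ry_(q[5]+o3); P=P+T.apply([c,0,d])
    T=T*rz(-q[6]+yt)*R.from_rotvec([tx,ty,0]); return P,T
def res2(p):
    r=[]
    for q,P,M in F.D:
        a,T=fk2(p,q); r+=list(a-P)+list(0.3*(T.as_matrix()-np.array(M)).ravel())
    return np.array(r+list(1e-3*np.array(p[8:])))
o=least_squares(res2,[.3,.54,.48,.3,-.05,1.5]+[0]*10,loss='soft_l1',f_scale=.01)
print(o.cost,o.x.round(4).tolist())
for q,P,M in F.D:
    a,T=fk2(o.x,q);print((a-P).round(3),np.degrees((R.from_matrix(M)*T.inv()).as_rotvec()).round(1))
E
python3 refit.py | tail -12
```

```text
0.0012705705627801837 [0.3018, 0.5433, 0.4711, 0.3649, -0.0707, 1.5119, -0.015, 0.0054, -0.0034, -0.0057, 0.0372, -0.0147, -0.0207, -0.013, -0.0026, 0.003]
[ 0.013  0.004 -0.006] [-0.8 -0.9  0.7]
[-0.014 -0.003 -0.012] [-0.  -0.5  0.1]
[ 0.005 -0.006  0.003] [-0.3  0.1 -0.2]
[ 0.001 -0.002 -0.002] [ 0.1 -0.7 -0.4]
[ 0.014  0.013 -0.003] [ 0.4  0.5 -0.1]
[0.039 0.015 0.003] [1.3 0.5 0.3]
[-0.003 -0.005 -0.002] [-0.2  0.3  0.4]
[-0.007 -0.011  0.002] [-0.4 -0.3 -0.3]
[0.002 0.016 0.007] [ 0.4  0.3 -0.1]
[-0.003 -0.01   0.003] [-0.7  0.3  0.5]
[-0.008  0.002  0.003] [ 0.7  0.2 -0. ]
```

```bash
cat > s3.py <<'E'
import io,contextlib
with contextlib.redirect_stdout(io.StringIO()):
    from refit import *
from sim import lo,hi,vmax
import itertools,sys
p2=o.x
def step(q,Pt,Rt,w,reg):
    def f(x):
        a,TT=fk2(p2,x);return np.r_[(a-Pt)/.3*w,(TT.inv()*Rt).as_rotvec(),reg*(x-q)]
    x=least_squares(f,np.clip(q,lo+1e-6,hi-1e-6),bounds=(lo,hi),max_nfev=15,ftol=1e-5,xtol=1e-5).x
    d=x-q;return q+d/max(1,np.max(np.abs(d)/vmax))
def go(q,wps,n,w=1,reg=.02,sp=.025):
    for W,k in zip(wps,n):
        for i in range(k):
            P,T=fk2(p2,q);e=np.array(W)-P;L=np.linalg.norm(e)
            if L<.003: break
            q=step(q,P+e*min(1,sp/L),T,w,reg)
    return q
def info(q):
    P,T=fk2(p2,q);M=T.as_matrix();z=M[:,2];y=-M[:,1]
    return P.round(3),'tilt %.1f az %.1f yaw %.1f lev %.1f'%(np.degrees(np.arccos(-z[2])),np.degrees(np.arctan2(z[1],z[0])),np.degrees(np.arctan2(-y[0],y[1])),np.degrees(np.arcsin(y[2]))),q.round(2)
if __name__=='__main__':
    q0=np.array([-1.44,-.31,1.44,2.12,.44,.47,-1.68]);print(info(q0))
    tgt=(.698,-.125,.285)
    for wp in ([],[(.45,-.1,.31)],[(.45,0,.33)],[(.45,-.1,.45)],[(.55,-.11,.45)],[(.5,-.2,.33)],[(.5,-.1,.5),(.55,-.12,.33)],[(.45,-.05,.4),(.55,-.12,.33)],[(.42,-.03,.32),(.5,-.12,.33)]):
        for w,reg in ((1,.02),(1,.08)):
            q=go(q0,wp+[tgt],[20]*len(wp)+[20],w,reg);P,T=fk2(p2,q)
            print(wp,(w,reg),'err',np.linalg.norm(P-tgt).round(3),*info(q)[1:])
E
python3 s3.py
```

```text
(array([ 0.605, -0.122,  0.312]), 'tilt 35.2 az 6.0 yaw 7.1 lev -0.8', array([-1.44, -0.31,  1.44,  2.12,  0.44,  0.47, -1.68]))
[] (1, 0.02) err 0.065 tilt 46.9 az -10.4 yaw -0.7 lev -10.2 [-1.62 -0.34  1.46  2.19  1.4   0.47 -2.67]
[] (1, 0.08) err 0.065 tilt 46.4 az -9.8 yaw -0.1 lev -10.0 [-1.62 -0.34  1.46  2.18  1.36  0.46 -2.63]
[(0.45, -0.1, 0.31)] (1, 0.02) err 0.0 tilt 35.1 az 5.8 yaw 7.0 lev -0.8 [-0.44  0.28  0.7   1.95 -0.79  0.5  -0.63]
[(0.45, -0.1, 0.31)] (1, 0.08) err 0.003 tilt 33.6 az 2.3 yaw 5.6 lev -2.2 [-0.47  0.27  0.71  1.95 -0.67  0.48 -0.77]
[(0.45, 0, 0.33)] (1, 0.02) err 0.0 tilt 34.4 az 6.2 yaw 7.1 lev -0.6 [ 0.01  0.23  0.19  1.94 -0.52  0.44 -0.85]
[(0.45, 0, 0.33)] (1, 0.08) err 0.0 tilt 32.8 az 2.6 yaw 5.8 lev -2.1 [-0.23  0.25  0.44  1.93 -0.51  0.47 -0.9 ]
[(0.45, -0.1, 0.45)] (1, 0.02) err 0.0 tilt 32.5 az 8.8 yaw 7.6 lev 0.8 [ 0.28  0.24 -0.09  1.91 -0.37  0.49 -0.97]
[(0.45, -0.1, 0.45)] (1, 0.08) err 0.0 tilt 31.3 az 7.2 yaw 7.1 lev 0.1 [ 0.1   0.25  0.09  1.9  -0.39  0.51 -0.97]
[(0.55, -0.11, 0.45)] (1, 0.02) err 0.0 tilt 34.5 az 6.3 yaw 7.3 l
[... 530 characters left out ...]
6  0.49 -0.66]
[(0.5, -0.1, 0.5), (0.55, -0.12, 0.33)] (1, 0.08) err 0.0 tilt 33.5 az 3.3 yaw 5.9 lev -1.8 [-0.43  0.28  0.67  1.94 -0.67  0.49 -0.76]
[(0.45, -0.05, 0.4), (0.55, -0.12, 0.33)] (1, 0.02) err 0.0 tilt 30.9 az 9.5 yaw 7.8 lev 1.0 [ 0.13  0.25  0.07  1.88 -0.41  0.54 -0.94]
[(0.45, -0.05, 0.4), (0.55, -0.12, 0.33)] (1, 0.08) err 0.0 tilt 30.0 az 6.9 yaw 7.0 lev -0.1 [ 0.04  0.25  0.16  1.88 -0.38  0.54 -0.99]
[(0.42, -0.03, 0.32), (0.5, -0.12, 0.33)] (1, 0.02) err 0.0 tilt 29.5 az 11.8 yaw 8.5 lev 1.9 [ 0.09  0.26  0.12  1.86 -0.42  0.59 -0.93]
[(0.42, -0.03, 0.32), (0.5, -0.12, 0.33)] (1, 0.08) err 0.0 tilt 28.4 az 7.3 yaw 7.1 lev 0.1 [ 0.02  0.26  0.17  1.85 -0.35  0.58 -1.02]
```

Request:
step_arm(moves="25 -0.25 -0.2 -0.35 0; 25 -0.28 -0.35 -0.33 0; 25 -0.28 -0.37 -0.33 0; 25 -0.28 -0.37 -0.33 0; 25 -0.28 -0.37 -0.33 0; 25 -0.28 -0.37 -0.3 0; 25 -0.28 -0.37 -0.25 0; 25 -0.2 -0.3 -0.15 0")

```text
t: 46.3
eef_pos: [0.4484, -0.0004, 0.3369]
eef_rot: [[0.81, 0.124, 0.574], [0.108, -0.992, 0.063], [0.577, 0.011, -0.817]]
contact_force: [-0.7, 0.0, -0.6]
grip_width: 0.0355
```

```bash
python3 st.py .6875 -.1266 .305
```

```text
t 46.3 q [-0.18 -0.33  0.02  2.33  0.07  0.53 -1.66] P [ 4.484e-01 -4.000e-04  3.369e-01] G [ 0.4377 -0.0015  0.3521]
[[0.8095, 0.1243, 0.5738], [0.1078, -0.9922, 0.0629], [0.5771, 0.011, -0.8166]] F [-0.7  0.  -0.6] w 0.0355
tilt 35.3 az 6.3  jaw yaw 7.14  jaw updeg -0.63
d [ 0.2498 -0.1251 -0.0471] units to put grasp there (xyz tool): [3.23 3.09 3.48]
```

Request:
step_arm(moves="25 0.19 0.4 0.25 0; 25 0.19 0.4 0.25 0; 25 0.19 0.4 0.25 0; 25 0.19 0.4 0.25 0; 25 0.19 0.4 0.25 0; 25 0.19 0.4 0.25 0; 25 0.19 0.4 0.25 0; 25 0.3 0.05 0.25 0")

```text
t: 47.1
eef_pos: [0.5889, -0.1351, 0.2916]
eef_rot: [[0.818, 0.115, 0.564], [0.103, -0.993, 0.053], [0.566, 0.014, -0.824]]
contact_force: [-0.5, 0.1, -1.1]
grip_width: 0.0357
```

```bash
python3 st.py .6875 -.1266 .305
```

```text
t 47.1 q [-0.38  0.05  0.63  2.13 -0.53  0.44 -0.79] P [ 0.5889 -0.1351  0.2916] G [ 0.5783 -0.1361  0.307 ]
[[0.8179, 0.115, 0.5637], [0.1027, -0.9933, 0.0535], [0.5661, 0.0142, -0.8242]] F [-0.5  0.1 -1.1] w 0.0357
tilt 34.5 az 5.4  jaw yaw 6.60  jaw updeg -0.81
d [ 0.1092  0.0095 -0.002 ] units to put grasp there (xyz tool): [1.78 0.06 1.27]
```

Request:
step_arm(moves="25 0.3 0 0.18 0; 25 0.36 0.02 0.23 0; 25 0.36 0.02 0.23 0; 25 0.36 0.02 0.23 0; 25 0.3 0 0.2 0; 25 0.15 0 0.12 0; 25 0 0 0 0; 25 0 0 0 0")

```text
t: 47.9
eef_pos: [0.7022, -0.1314, 0.2774]
eef_rot: [[0.828, 0.104, 0.551], [0.093, -0.994, 0.049], [0.553, 0.011, -0.833]]
contact_force: [0.5, -1.0, -0.9]
grip_width: 0.0357
```

```bash
python3 st.py .6875 -.1266 .300;python3 - <<'E'
from h import *
o=robot.observe();s=robot.snapshot('wrist');cv2.imwrite('pics/w24.png',s['frame'][:,:,::-1])
E
```

```text
t 47.9 q [-0.32  0.3   0.59  1.91 -0.71  0.5  -0.71] P [ 0.7022 -0.1314  0.2774] G [ 0.6919 -0.1323  0.293 ]
[[0.8283, 0.1044, 0.5505], [0.093, -0.9945, 0.0487], [0.5526, 0.0108, -0.8334]] F [ 0.5 -1.  -0.9] w 0.0357
tilt 33.6 az 5.1  jaw yaw 5.99  jaw updeg -0.62
d [-0.0044  0.0057  0.007 ] units to put grasp there (xyz tool): [ 0.02 -0.12 -0.16]
```

View pics/w24.png

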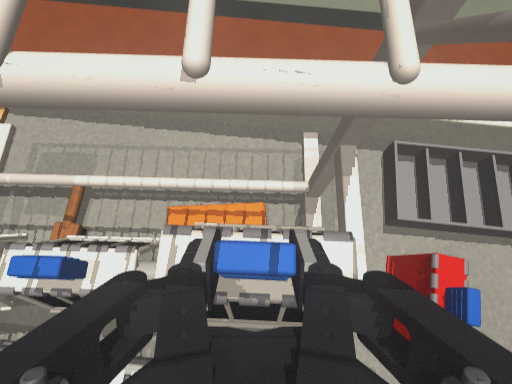

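Request:
step_arm(moves="25 -0.12 0 0.1 0.15; 25 -0.16 0 0.22 0; 25 -0.16 0 0.22 0; 25 -0.16 0 0.22 0; 25 -0.13 0 0.2 0; 25 0 0 0 0; 25 0 0 0 0; 25 0 0 0 0")

```text
t: 48.75
eef_pos: [0.6926, -0.1336, 0.2155]
eef_rot: [[0.83, 0.075, 0.552], [0.058, -0.997, 0.048], [0.554, -0.008, -0.832]]
contact_force: [0.3, -0.0, -0.3]
grip_width: 0.0357
```

```bash
python3 st.py .6885 -.132 .210;python3 - <<'E'
from h import *
o=robot.observe();s=robot.snapshot('wrist');cv2.imwrite('pics/w25.png',s['frame'][:,:,::-1])
E
```

```text
t 48.75 q [-0.2   0.35  0.46  1.99 -0.89  0.39 -0.55] P [ 0.6926 -0.1336  0.2155] G [ 0.6823 -0.1345  0.2311]
[[0.8303, 0.0753, 0.5523], [0.0585, -0.9971, 0.0481], [0.5543, -0.0077, -0.8323]] F [ 0.3 -0.  -0.3] w 0.0357
tilt 33.7 az 5.0  jaw yaw 4.32  jaw updeg 0.44
d [ 0.0062  0.0025 -0.0211] units to put grasp there (xyz tool): [-0.13 -0.04  0.42]
```

View pics/w25.png

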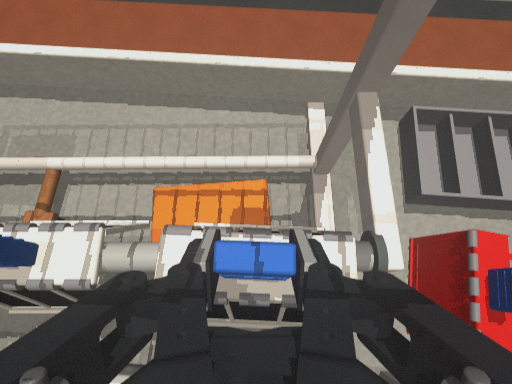

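Request:
step_arm(moves="25 0.04 -0.05 0.13 0; 25 -0.03 -0.03 0.1 0; 25 -0.05 0 0.08 0; 25 -0.04 0 0.06 0; 25 0 0 0 0; 25 0 0 0 0; 25 0 0 0 0; 25 0 0 0 0")

```text
t: 49.6
eef_pos: [0.7004, -0.1284, 0.1976]
eef_rot: [[0.829, 0.076, 0.554], [0.059, -0.997, 0.048], [0.556, -0.007, -0.831]]
contact_force: [-0.2, 0.6, -1.3]
grip_width: 0.0358
```

```bash
python3 st.py .6885 -.130 .210;python3 - <<'E'
from h import *
o=robot.observe();s=robot.snapshot('wrist');cv2.imwrite('pics/w26.png',s['frame'][:,:,::-1])
E
```

```text
t 49.6 q [-0.17  0.38  0.41  1.99 -0.95  0.36 -0.5 ] P [ 0.7004 -0.1284  0.1976] G [ 0.6901 -0.1293  0.2131]
[[0.8293, 0.0755, 0.5536], [0.0587, -0.9971, 0.0482], [0.5556, -0.0075, -0.8314]] F [-0.2  0.6 -1.3] w 0.0358
tilt 33.8 az 5.0  jaw yaw 4.33  jaw updeg 0.43
d [-0.0016 -0.0007 -0.0031] units to put grasp there (xyz tool): [-0.06  0.01  0.03]
```

View pics/w26.png

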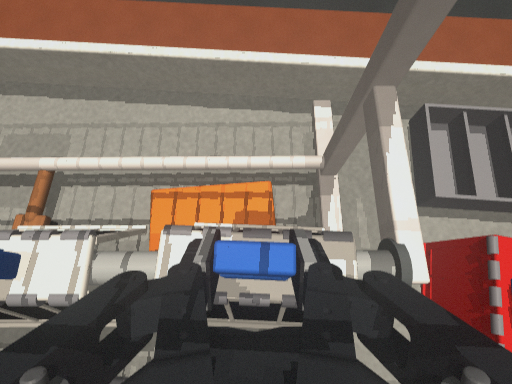

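Request:
step_arm(moves="25 -0.04 0 0.05 0; 25 -0.03 0 0.05 0; 25 0 0 0 0; 30 0 0 0 0; 45 0 0 0 0; 60 0 0 0 0; 60 0 0 0 0; 60 0 0 -0.2 0")

```text
t: 50.45
eef_pos: [0.6962, -0.1292, 0.2019]
eef_rot: [[0.827, 0.075, 0.557], [0.058, -0.997, 0.048], [0.559, -0.007, -0.829]]
contact_force: [-0.6, 0.4, -0.2]
grip_width: 0.0598
```

```bash
python3 st.py .6885 -.130 .210;python3 - <<'E'
from h import *
o=robot.observe();s=robot.snapshot('wrist');cv2.imwrite('pics/w27.png',s['frame'][:,:,::-1])
E
```

```text
t 50.45 q [-0.17  0.37  0.41  2.   -0.94  0.36 -0.5 ] P [ 0.6962 -0.1292  0.2019] G [ 0.6858 -0.1301  0.2174]
[[0.8269, 0.0751, 0.5573], [0.0581, -0.9971, 0.0481], [0.5593, -0.0074, -0.8289]] F [-0.6  0.4 -0.2] w 0.0598
tilt 34.0 az 4.9  jaw yaw 4.31  jaw updeg 0.42
d [ 0.0027  0.0001 -0.0074] units to put grasp there (xyz tool): [-0.04  0.    0.15]
```

View pics/w27.png

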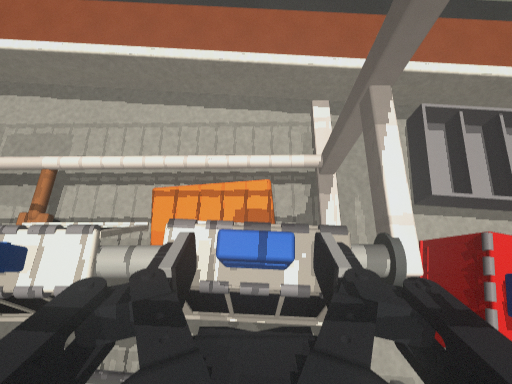

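Request:
step_arm(moves="60 0 0 -0.4 0; 60 0 0 -0.6 0; 60 0 0 -0.7 0; 60 0 0 -0.7 0; 60 -0.2 0.2 -0.6 0; 60 -0.3 0.3 -0.4 0; 60 -0.4 0.3 -0.2 0; 60 -0.4 0.2 0 0")

```text
t: 51.3
eef_pos: [0.5416, -0.1939, 0.3255]
eef_rot: [[0.821, 0.076, 0.565], [0.058, -0.997, 0.051], [0.567, -0.009, -0.823]]
contact_force: [0.6, -0.3, -0.6]
grip_width: 0.0602
```

```bash
python3 st.py .4935 -.2045 .207
python3 - <<'E'
from s3 import *
import s3
from plant import robot
q0=robot.observe()['q'];print(info(q0))
t=(.504,-.2035,.191)
for wp in ([],[(.45,-.2,.27)],[(.47,-.2,.3)],[(.45,-.12,.3),(.46,-.2,.25)],[(.47,-.28,.3),(.46,-.21,.25)]):
  for reg in (.02,.08):
    q=go(q0,wp+[t],[20]*len(wp)+[20],1,reg);P,T=fk2(p2,q);print(wp,reg,np.linalg.norm(P-t).round(3),*info(q)[1:])
E
python3 - <<'E'
from h import *
s=snap('top');crop(s,130,70,390,230,3,'t9')
for b in blobs(s,(105,120,60),(125,255,255)):print(b, onz(s,*b[0],0.22).round(3))
E
```

```text
t 51.3 q [-0.39 -0.06  0.76  2.13 -0.43  0.55 -0.81] P [ 0.5416 -0.1939  0.3255] G [ 0.531  -0.1948  0.3409]
[[0.8214, 0.0761, 0.5652], [0.0575, -0.9971, 0.0506], [0.5674, -0.009, -0.8234]] F [ 0.6 -0.3 -0.6] w 0.0602
tilt 34.6 az 5.1  jaw yaw 4.36  jaw updeg 0.52
d [-0.0375 -0.0097 -0.1339] units to put grasp there (xyz tool): [-2.15  0.16  1.77]
(array([ 0.545, -0.19 ,  0.326]), 'tilt 34.7 az 4.9 yaw 4.4 lev 0.4', array([-0.39, -0.06,  0.76,  2.13, -0.43,  0.55, -0.81]))
[] 0.02 0.0 tilt 34.6 az 4.8 yaw 4.3 lev 0.3 [-0.29  0.16  0.81  2.32 -1.2   0.46  0.04]
[] 0.08 0.001 tilt 33.2 az 3.4 yaw 3.6 lev -0.2 [-0.31  0.15  0.81  2.32 -1.1   0.43 -0.08]
[(0.45, -0.2, 0.27)] 0.02 0.0 tilt 34.5 az 5.1 yaw 4.4 lev 0.5 [-0.4   0.17  0.94  2.32 -1.22  0.49  0.05]
[(0.45, -0.2, 0.27)] 0.08 0.0 tilt 33.0 az 3.0 yaw 3.5 lev -0.3 [-0.41  0.16  0.92  2.32 -1.13  0.44 -0.06]
[(0.47, -0.2, 0.3)] 0.02 0.0 tilt 34.6 az 4.9 yaw 4.3 lev 0.4 [-0.37  0.17  0.9   2.32 -1.22  0.48  0.05]
[(0.47, -0.2, 0.3)] 0.08 0.002 tilt 33.1 az 3.2 yaw 3.5 lev -0.2 [-0.39  0.15  0.89  2.32 -1.11  0.44 -0.07]
[(0.45, -0.
[... 498 characters left out ...]
.06]
(array([344.1,  18.8]), np.int32(1378), array([39.7, 36. ]), 85.6) [ 0.909 -0.206  0.22 ]
(array([313.7, 108.2]), np.int32(114), array([ 8., 14.]), 90.0) [ 0.691 -0.131  0.22 ]
(array([251.8, 114.4]), np.int32(106), array([ 7.9, 14. ]), 84.3) [0.676 0.017 0.22 ]
(array([394.7, 119.4]), np.int32(96), array([ 7.8, 13.8]), 5.7) [ 0.664 -0.324  0.22 ]
(array([188.7, 118.5]), np.int32(122), array([ 8.8, 15.4]), 77.5) [0.667 0.167 0.22 ]
(array([298.3, 167.3]), np.int32(142), array([15., 16.]), 90.0) [ 0.549 -0.094  0.22 ]
(array([ 99.6, 200.1]), np.int32(1644), array([44., 45.]), 90.0) [0.472 0.377 0.22 ]
(array([333.8, 275.2]), np.int32(91), array([ 6.7, 13. ]), 26.6) [ 0.296 -0.175  0.22 ]
```

View pics/t9.png

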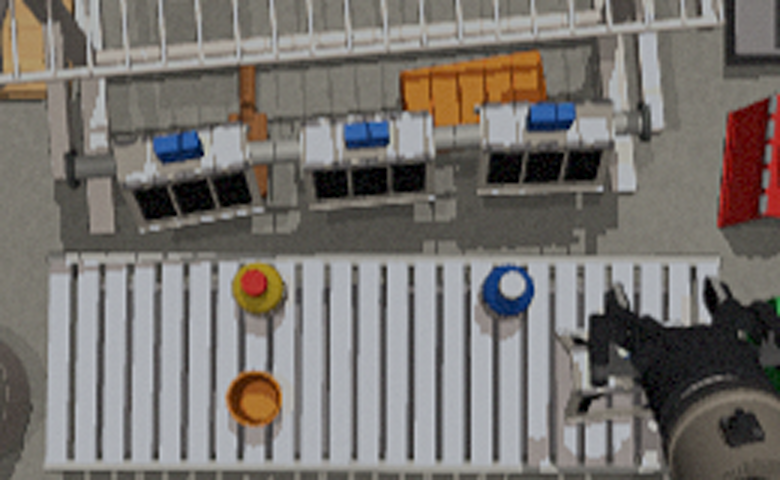

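Request:
step_arm(moves="60 -0.4 0.04 0 0; 60 -0.45 0.04 0 0; 60 -0.45 0.04 0 0; 60 -0.45 0.04 0 0; 60 -0.35 0 0.1 0; 60 -0.1 0 0.3 0; 60 0 0 0.3 0; 60 0 0 0 0")

```text
t: 52.15
eef_pos: [0.4622, -0.2107, 0.2308]
eef_rot: [[0.82, 0.064, 0.569], [0.042, -0.998, 0.051], [0.571, -0.018, -0.821]]
contact_force: [-1.1, 0.1, -0.3]
grip_width: 0.06
```

```bash
python3 st.py .4935 -.2045 .207;python3 - <<'E'
from h import *
o=robot.observe();s=robot.snapshot('wrist');cv2.imwrite('pics/w28.png',s['frame'][:,:,::-1]);s=wcam(s,o)
print(proj(s,(.4935,-.2045,.22)))
for b in blobs(s,(100,120,40),(125,255,255),200):print(b)
E
```

```text
t 52.15 q [-0.59 -0.07  1.12  2.36 -0.78  0.41 -0.3 ] P [ 0.4622 -0.2107  0.2308] G [ 0.4515 -0.2116  0.2462]
[[0.8197, 0.0641, 0.5692], [0.0425, -0.9978, 0.0513], [0.5712, -0.0179, -0.8206]] F [-1.1  0.1 -0.3] w 0.06
tilt 34.9 az 5.1  jaw yaw 3.68  jaw updeg 1.02
d [ 0.042   0.0071 -0.0392] units to put grasp there (xyz tool): [ 0.25 -0.07  1.13]
(np.float64(246.5628535166316), np.float64(193.43279565827754))
(array([21.5,  3.7]), np.int32(363), array([ 8., 43.]), 90.0)
(array([396. ,  71.3]), np.int32(530), array([20.7, 41.4]), 4.8)
(array([141.8, 145.1]), np.int32(1371), array([42.4, 48.5]), 56.3)
(array([246.7, 194.8]), np.int32(1269), array([21.8, 59.4]), 88.5)
(array([247.5, 212.2]), np.int32(391), array([11., 48.]), 90.0)
```

View pics/w28.png

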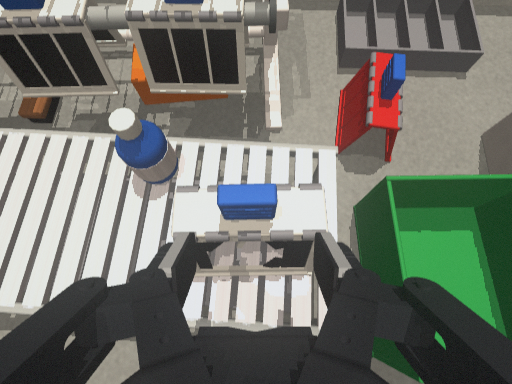

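Request:
step_arm(moves="60 0.08 -0.05 0.25 0; 60 0.08 -0.04 0.28 0; 60 0.08 0 0.28 0; 60 0.05 0 0.25 0; 60 0.02 0 0.15 0; 60 0 0 0 0; 60 0 0 0 0; 60 0 0 0 0")

```text
t: 53.0
eef_pos: [0.5117, -0.1991, 0.1922]
eef_rot: [[0.818, 0.071, 0.57], [0.04, -0.997, 0.066], [0.573, -0.031, -0.819]]
contact_force: [-0.3, 0.1, 0.2]
grip_width: 0.0597
```

```bash
python3 st.py .4935 -.2045 .207;python3 - <<'E'
from h import *
o=robot.observe();s=robot.snapshot('wrist');cv2.imwrite('pics/w29.png',s['frame'][:,:,::-1])
s=snap('top')
g=blobs(s,(45,80,40),(80,255,255),500);print(g)
for b in g: print(onz(s,*b[0],.06))
E
```

```text
t 53.0 q [-0.42  0.23  0.99  2.33 -1.35  0.55  0.16] P [ 0.5117 -0.1991  0.1922] G [ 0.501  -0.2004  0.2075]
[[0.8183, 0.071, 0.5704], [0.0404, -0.997, 0.0662], [0.5734, -0.0311, -0.8187]] F [-0.3  0.1  0.2] w 0.0597
tilt 35.0 az 6.6  jaw yaw 4.08  jaw updeg 1.78
d [-0.0075 -0.0041 -0.0005] units to put grasp there (xyz tool): [-0.13  0.07 -0.08]
[(array([417. , 201.2]), np.int32(4654), array([70.3, 72.8]), 85.0)]
[ 0.47529637 -0.42394213  0.06      ]
```

View pics/w29.png

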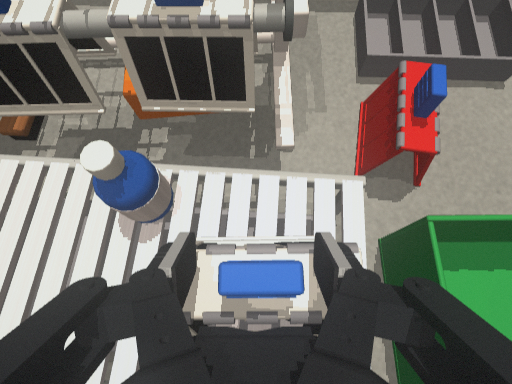

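Request:
step_arm(moves="60 -0.13 0.07 -0.06 0; 60 0 0 0 0; 40 0 0 0 0; 25 0 0 0 0; 25 0 0 0 0; 25 0 0 0 0; 25 0 0 0 0; 25 0.15 0 -0.2 0")

```text
t: 53.9
eef_pos: [0.5037, -0.2033, 0.203]
eef_rot: [[0.819, 0.071, 0.569], [0.04, -0.997, 0.066], [0.572, -0.031, -0.819]]
contact_force: [-0.5, 0.3, -1.6]
grip_width: 0.0353
```

Request:
step_arm(moves="25 0.25 0 -0.35 0; 25 0.3 0 -0.4 0; 25 0.3 0 -0.4 0; 25 0.25 0.1 -0.35 0; 25 0.15 0.2 -0.25 0; 25 0 0.3 0 0; 25 0 0.2 0 0; 25 0 0 0 0")

```text
t: 54.7
eef_pos: [0.5064, -0.2432, 0.3023]
eef_rot: [[0.822, 0.078, 0.564], [0.043, -0.996, 0.075], [0.568, -0.037, -0.822]]
contact_force: [0.3, -0.2, -2.6]
grip_width: 0.0354
```

```bash
python3 st.py .475 -.409 .315;python3 - <<'E'
from h import *
o=robot.observe();s=robot.snapshot('wrist');cv2.imwrite('pics/w30.png',s['frame'][:,:,::-1])
s=snap('top');crop(s,300,100,512,290,3,'t10')
# crate corners on rim z .11: 
for p in ((380,167),(450,165),(453,235),(384,238)): print(onz(s,*p,.11).round(3))
E
python3 - <<'E'
from s3 import *
from plant import robot
q0=robot.observe()['q'];print(info(q0))
P0,T=fk2(p2,q0)
for G in ((.475,-.409,.30),):
  t1=np.array(G)+T.as_matrix()[:,2]*.0187
  for wp in ([],[(.5,-.3,.32)],[(.44,-.3,.33)]):
    q=go(q0,wp+[t1],[20]*len(wp)+[25]);print(wp,info(q));q=go(q,[t1-[0,0,.17]],[20]);print('down',info(q))
E
```

```text
t 54.7 q [-0.66 -0.06  1.21  2.16 -0.58  0.6  -0.52] P [ 0.5064 -0.2432  0.3023] G [ 0.4958 -0.2446  0.3177]
[[0.8218, 0.078, 0.5644], [0.0434, -0.9963, 0.0746], [0.5681, -0.0368, -0.8221]] F [ 0.3 -0.2 -2.6] w 0.0354
tilt 34.7 az 7.5  jaw yaw 4.48  jaw updeg 2.11
d [-0.0208 -0.1644 -0.0027] units to put grasp there (xyz tool): [-0.51  3.24 -0.44]
[ 0.562 -0.314  0.11 ]
[ 0.567 -0.495  0.11 ]
[ 0.386 -0.498  0.11 ]
[ 0.379 -0.321  0.11 ]
(array([ 0.503, -0.247,  0.298]), 'tilt 34.9 az 7.8 yaw 4.6 lev 2.2', array([-0.66, -0.06,  1.21,  2.16, -0.58,  0.6 , -0.52]))
[] (array([ 0.486, -0.408,  0.285]), 'tilt 34.8 az 7.6 yaw 4.5 lev 2.1', array([-0.05,  0.39,  1.14,  1.95, -1.1 ,  1.07,  0.11]))
down (array([ 0.486, -0.408,  0.115]), 'tilt 34.8 az 7.6 yaw 4.6 lev 2.1', array([ 0.35,  0.55,  0.67,  2.07, -1.37,  0.86,  0.47]))
[(0.5, -0.3, 0.32)] (array([ 0.486, -0.408,  0.285]), 'tilt 34.8 az 7.6 yaw 4.5 lev 2.1', array([-0.05,  0.39,  1.15,  1.95, -1.1 ,  1.08,  0.11]))
down (array([ 0.486, -0.408,  0.115]), 'tilt 34.8 az 7.6 yaw 4.6 lev 2.1', array([ 0.35,  0.55,  0.67,  2.07, -1.37,  0.86,  0.48]))
[(0.44, -0.3, 0.33)] (array([ 0.486, -0.408,  0.285]), 'tilt 34.1 az 7.8 yaw 4.5 lev 2.2', array([-0.04,  0.38,  1.13,  1.94, -1.07,  1.06,  0.09]))
down (array([ 0.486, -0.408,  0.115]), 'tilt 34.1 az 7.8 yaw 4.5 lev 2.3', array([ 0.3 ,  0.56,  0.72,  2.07, -1.37,  0.88,  0.46]))
```

View pics/t10.png

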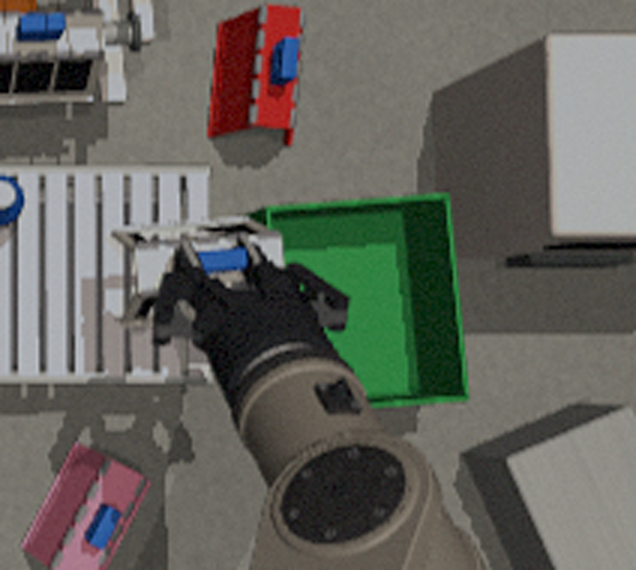

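View pics/w30.png

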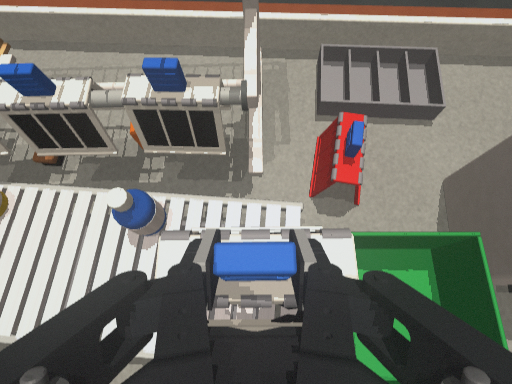

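Request:
step_arm(moves="25 -0.05 0.35 -0.05 0; 25 -0.07 0.45 -0.06 0; 25 -0.07 0.45 -0.06 0; 25 -0.07 0.45 -0.06 0; 25 -0.07 0.45 -0.06 0; 25 -0.07 0.45 -0.06 0; 25 -0.07 0.45 -0.05 0; 25 -0.05 0.3 0 0")

```text
t: 55.6
eef_pos: [0.4911, -0.4004, 0.2852]
eef_rot: [[0.83, 0.102, 0.549], [0.053, -0.993, 0.104], [0.556, -0.057, -0.829]]
contact_force: [-0.2, 0.1, -0.7]
grip_width: 0.0354
```

```bash
python3 st.py .475 -.415 .25
```

```text
t 55.6 q [-0.01  0.42  1.11  1.94 -1.11  1.09  0.14] P [ 0.4911 -0.4004  0.2852] G [ 0.4808 -0.4024  0.3007]
[[0.8296, 0.102, 0.549], [0.0532, -0.9931, 0.1041], [0.5559, -0.0571, -0.8293]] F [-0.2  0.1 -0.7] w 0.0354
tilt 34.0 az 10.7  jaw yaw 5.86  jaw updeg 3.28
d [-0.0058 -0.0126 -0.0507] units to put grasp there (xyz tool): [-0.67  0.3   0.75]
```

Now down towards the crate floor (grasp height at rest ≈ 0.112).

Request:
step_arm(moves="25 -0.2 0.15 0.25 0; 25 -0.25 0.15 0.32 0; 25 -0.25 0 0.35 0; 25 -0.25 0 0.35 0; 25 -0.25 0 0.35 0; 25 -0.2 0 0.3 0; 25 0 0 0 0; 25 0 0 0 0")

```text
t: 56.4
eef_pos: [0.4857, -0.404, 0.1529]
eef_rot: [[0.838, 0.101, 0.537], [0.045, -0.992, 0.117], [0.544, -0.074, -0.836]]
contact_force: [0.0, -2.6, -0.4]
grip_width: 0.0352
```

```bash
python3 st.py .475 -.415 .118;python3 - <<'E'
from h import *
s=robot.snapshot('wrist');cv2.imwrite('pics/w31.png',s['frame'][:,:,::-1])
s=snap('top');crop(s,300,100,512,290,3,'t11')
E
```

```text
t 56.4 q [ 0.19  0.59  0.88  2.03 -1.34  1.    0.4 ] P [ 0.4857 -0.404   0.1529] G [ 0.4756 -0.4062  0.1685]
[[0.8378, 0.1014, 0.5365], [0.0451, -0.9921, 0.1171], [0.5442, -0.0739, -0.8357]] F [ 0.  -2.6 -0.4] w 0.0352
tilt 33.3 az 12.3  jaw yaw 5.84  jaw updeg 4.24
d [-0.0006 -0.0088 -0.0505] units to put grasp there (xyz tool): [-0.57  0.25  0.82]
```

View pics/w31.png

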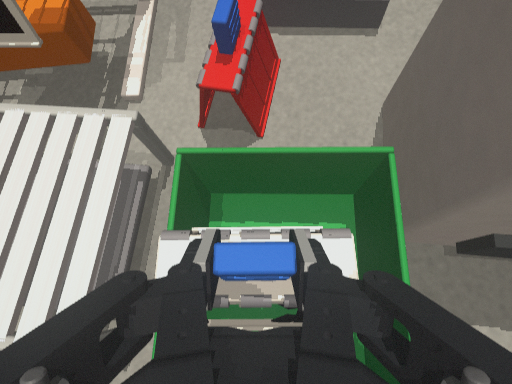

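View pics/t11.png

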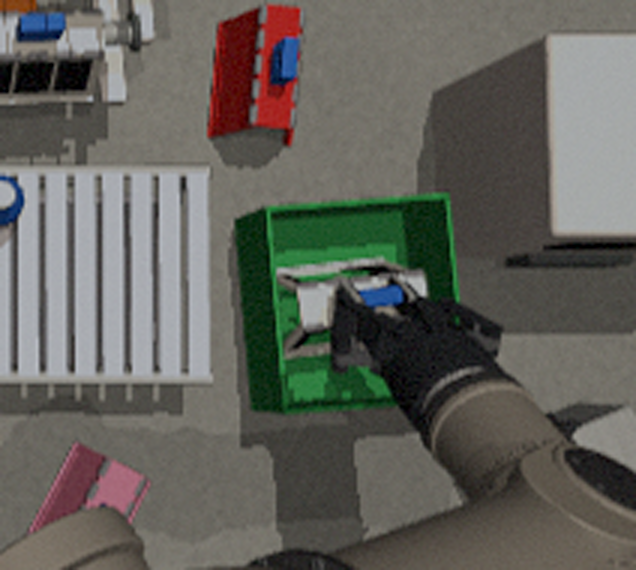

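Request:
step_arm(moves="25 0 0.2 0 -0.4; 25 -0.1 0.1 0.15 0; 25 -0.15 0 0.2 0; 25 -0.15 0 0.22 0; 25 -0.12 0 0.18 0; 25 -0.05 0 0.1 0; 25 0 0 0 0; 25 0 0 0 0")

```text
t: 57.3
eef_pos: [0.4916, -0.4178, 0.1079]
eef_rot: [[0.824, 0.16, 0.543], [0.115, -0.986, 0.117], [0.555, -0.034, -0.831]]
contact_force: [0.1, -0.2, -1.3]
grip_width: 0.0353
```

```bash
python3 st.py .475 -.415 .113
```

```text
t 57.3 q [ 0.39  0.6   0.62  2.01 -1.35  0.87  0.53] P [ 0.4916 -0.4178  0.1079] G [ 0.4815 -0.42    0.1235]
[[0.8241, 0.1604, 0.5432], [0.1151, -0.9865, 0.1167], [0.5546, -0.0336, -0.8315]] F [ 0.1 -0.2 -1.3] w 0.0353
tilt 33.8 az 12.1  jaw yaw 9.24  jaw updeg 1.93
d [-0.0065  0.005  -0.0105] units to put grasp there (xyz tool): [-0.21 -0.11  0.12]
```

Request:
step_arm(moves="25 -0.06 -0.03 0.08 0; 25 -0.05 0 0.07 0; 25 -0.03 0 0.04 0; 25 0 0 0 0; 25 0 0 0 0; 40 0 0 0 0; 60 0 0 0 0; 60 0 0 0 0")

```text
t: 58.1
eef_pos: [0.4919, -0.4166, 0.0978]
eef_rot: [[0.822, 0.161, 0.546], [0.117, -0.986, 0.115], [0.557, -0.031, -0.83]]
contact_force: [-0.2, -0.3, 0.1]
grip_width: 0.06
```

```bash
python3 st.py .475 -.415 .113;python3 - <<'E'
from h import *
s=robot.snapshot('wrist');cv2.imwrite('pics/w32.png',s['frame'][:,:,::-1])
E
```

```text
t 58.1 q [ 0.44  0.6   0.55  2.02 -1.36  0.83  0.54] P [ 0.4919 -0.4166  0.0978] G [ 0.4817 -0.4188  0.1133]
[[0.8223, 0.1612, 0.5457], [0.1168, -0.9864, 0.1154], [0.5569, -0.0311, -0.83]] F [-0.2 -0.3  0.1] w 0.06
tilt 33.9 az 11.9  jaw yaw 9.28  jaw updeg 1.78
d [-0.0067  0.0038 -0.0003] units to put grasp there (xyz tool): [-0.1  -0.1  -0.06]
```

View pics/w32.png

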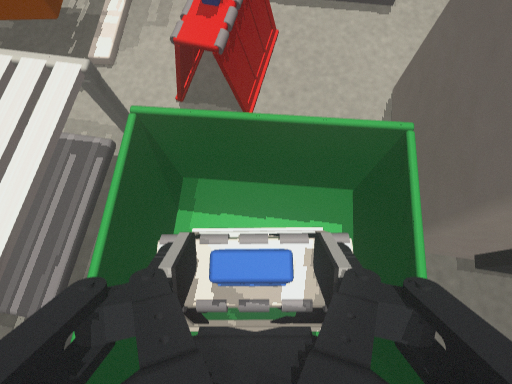

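Released in the crate, standing upright. Retreating straight back along the tool.

Request:
step_arm(moves="60 0 0 -0.3 0; 60 0 0 -0.5 0; 60 0 0 -0.6 0; 60 0.1 0 -0.6 0; 60 0.2 0 -0.6 0; 60 0.2 0 -0.6 0; 60 0.2 0 -0.5 0; 60 0 0 0 0")

```text
t: 58.95
eef_pos: [0.417, -0.434, 0.2761]
eef_rot: [[0.824, 0.162, 0.544], [0.116, -0.986, 0.118], [0.555, -0.034, -0.831]]
contact_force: [-0.2, 0.2, -1.1]
grip_width: 0.0598
```

```bash
python3 st.py;python3 - <<'E'
from h import *
s=snap('top','tF');crop(s,130,70,390,230,3,'tFc');snap('scene','sF');s=snap('scene');crop(s,270,90,350,270,3,'sFc')
E
```

```text
t 58.95 q [ 0.37  0.3   0.75  1.95 -0.95  1.03  0.21] P [ 0.417  -0.434   0.2761] G [ 0.4068 -0.4362  0.2916]
[[0.8235, 0.1616, 0.5437], [0.1159, -0.9863, 0.1176], [0.5553, -0.0338, -0.831]] F [-0.2  0.2 -1.1] w 0.0598
tilt 33.8 az 12.2  jaw yaw 9.31  jaw updeg 1.94
```

View pics/tF.png

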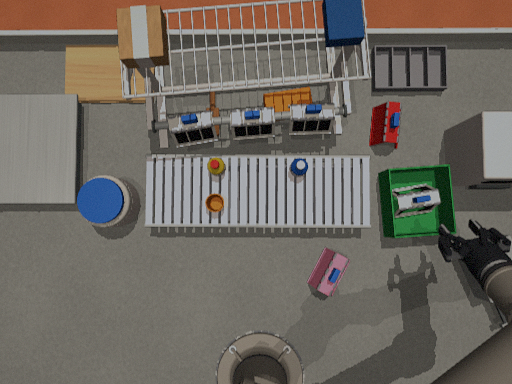

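View pics/tFc.png

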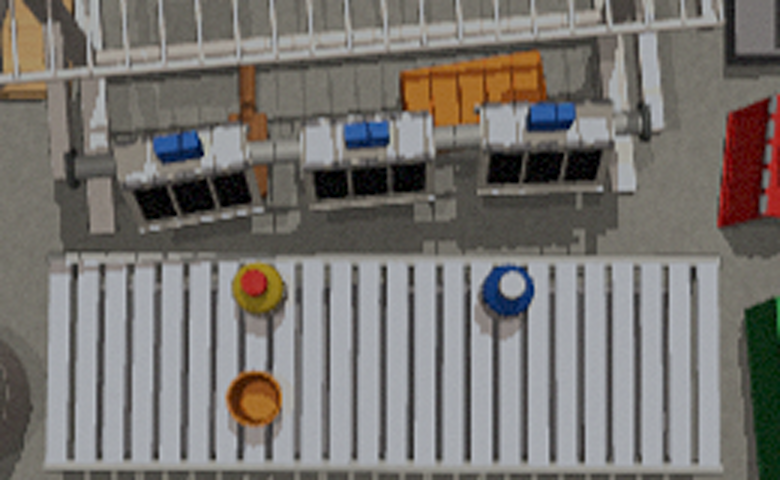

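View pics/sFc.png

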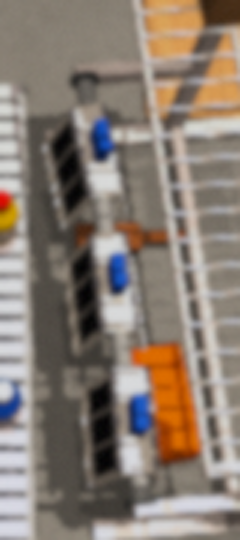

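Run:
```python
from h import *
s=snap('top');crop(s,150,95,350,150,4,'tz')
# dark mesh bands: fit rect
hsv=cv2.cvtColor(s['frame'],cv2.COLOR_RGB2GRAY)
for n,(x0,x1) in {'L':(170,218),'H':(230,278),'M':(289,335)}.items():
    sub=(hsv[115:150,x0:x1]<32).astype(np.uint8)
    pts=np.argwhere(sub)[:,::-1].astype(np.float32)+[x0,115]
    v=cv2.fitLine(pts.astype(np.float32),cv2.DIST_HUBER,0,.01,.01).ravel();print(n,len(pts),pts.mean(0),np.degrees(np.arctan2(v[1],v[0])))
```

```text
L 359 [193.76044568 133.80501393] -7.988291
H 304 [253.00328947 129.29605263] -5.1241283
M 313 [310.72523962 125.1884984 ] -3.5228903
```

View pics/tz.png

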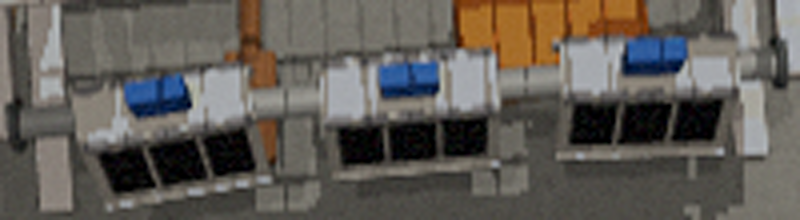

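Run:
```python
from h import *
print(robot.hand_in()); print(robot.observe()['t'])
```

```text
the job is handed in; nothing more can be done
None
the job is handed in; nothing more can be done
```

The job is handed in at about 59 s. Both sound filters hang on the bar, one each side of the one already there, and the torn one stands upright in the green crate. One force reading on the way went over the wrist limit and may fail the run.

**Moves made**
- I lowered the left sound filter onto the bar's left side and the middle one onto its right side. They were released when they came to rest on the bar.
- Before gripping the middle filter I turned it about 15° on the draining rack with the closed fingertips, to line it up with the bar.
- The torn filter was identified by the holes in its mesh, then lowered to the crate floor and released.

**Last checks, from the top and scene cameras**
- Three tabs show over the bar, at y ≈ 0.167, 0.017 and −0.131 m. That leaves clear gaps of roughly 4 cm on the left and 3–4 cm on the right.
- The two bottles, the cup, the tub and the red and pink look-alikes appear where they were. The arm is clear of everything.

**Doubtful or failed**
- **Force reading:** at t = 28.1 s joint 3 ran into its range stop during a repositioning move. The wrist force showed about 159 N for that moment, above the 120 N limit. The pictures showed no contact with anything and the force was back near zero 0.1 s later.
- **Left filter's angle:** it sits about 5° off the bar's direction (readings 4–6°), and the right one about 2° off. I judged that the left filter's spine still rests on the bar, but it is close to the roughly 6° at which its leaves would bind, so I did not confirm it exactly.

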